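# Load the carry trays into the toolbox

## Robot

A 6-joint arm with a two-finger parallel gripper is mounted at the origin on a cart in front of the work surface, level with it; the furniture and walls round the work are solid. World frame = base frame: x ahead of the robot, y to its left, z up, the work surface at z = 0. Lengths are in mm, angles in rad, forces in N, time in s.
With the tool pointing down it reaches from about 325 to 775 mm from the base axis. Payload 5.5 kg.
Tool frame: the origin (TCP) lies on the centre line of the jaws, within the pads' length; the fingertips stand 17 mm ahead of it and the grasp point (between the pads) lies 2 mm behind it (ctrl.finger_overhang is the distance from the TCP to the fingertips, in mm); z points along the fingers, y is the line along which they close (so a half turn about z gives the same grasp; the last joint's range is limited). The gripper opens to 85 mm and grips with 20 to 120 N. Pads are 22 mm wide; open, the fingers measure 114 mm over their backs; the gripper's body (76 mm by 85 mm) begins 54 mm behind the grasp point. The pads swing forward as they close: fully open they stand 13 mm farther back than shut.
Start: joints at [-1.269, 0.091, 1.231, -0, 1.82, -0.057], TCP at [210.691, -561.806, 211.675] pointing down, gripper open.
Joint ranges: [-2.87, 2.87], [-0.86, 2.18], [0.17, 2.46], [-1.51, 4.65], [0.06, 2.69], [-2.65, 2.65]. Speed limits (rad/s): [2.57, 2.57, 3.01, 3.14, 3.14, 3.14].

## Interface

Orientations are given as a unit quaternion [w, x, y, z].
In Python, from bench import ctrl, eyes, models gives the robot as it stands. The module is installed in compiled form; this text tells all that it offers.
- The arm moves only by the tool servo_tool, never from a script. Its argument "plan" is a list of rows, each an object with "delta_pos": the shift along the tool's x, y, z in m, a list of three; "rot": the turn, a rotation vector about the tool's x, y, z in degrees, a list of three; "gripper": the finger opening in m, from 0 to 0.0854. A call has 1 to 12 rows; each row shifts and turns the commanded pose from where the row before left it, along the tool's axes as they then stand; what a row does not reach is not made up. A row lasts 1/12 s, in which the tool goes at most 41.7 mm and 7.16 degrees, less where a joint would pass 70% of its speed; a pose out of reach is approached as far as the arm can. A call is refused whole if a number of a shift passes 0.0417 or a number of a turn 7.16, either way. A call with a gripper value outside its range is refused whole. The fingers move at their own pace and stop on an object; the grip force is fixed at half the most. Time passes only in rows, so rows that do not move let the fingers close. It gives the time, the measured TCP pose, the force, the opening and the grip force at its end, in the units of the state.
- ctrl.read_state(): the state, without advancing time (a new reading comes with each control period).
- eyes.capture(name): name is "scene" or "top" or "wrist"; returns (picture, depth): 480x640x3 uint8, red, green, blue; 480x640 float32, mm along the optical axis (not along the pixel's ray), 0 where there is no reading.
- eyes.camera_params(name): a dict with "fx", "fy", "cx", "cy" (pixels), "k1" (the pictures are not rectified: a ray, as slopes to the right and down, at radius r is drawn at 1 + k1 r^2 times it, then the intrinsics apply), "R" (3x3) and "t" (3): a world point X has camera coordinates R X + t. Camera axes: x right, y down, z forward; pixel columns grow to the right and rows downward; lengths in mm; the calibration is good to about 2 mm. A picture is of the moment at which its call begins: read the wrist's pose just before it. camera_params takes no time and is no camera call; for the wrist camera it gives the pose at the moment of the call.
- ctrl.hand_in(): hands the job in; it is judged then, once.
Trained networks look in the newest picture that a camera, given by its name, has taken for a name from the list of things; names that differ only in an ending like _2 or _b are one class to them, and where a whole thing is asked for, a point or a joint stands for the part that bears it (a point fixed in the world has none). Each returns a list of dicts, best first, with "p" (0 to 1); they miss things now and then, are a little off and sometimes report something else, mostly with a low value. They report only what shows in the picture. A call takes as long as a camera call. They do not tell look-alikes from the thing itself.
- models.find_in(camera, target): "rect" ([left, top, width, height] in pixels, round what is visible of it).
- models.cut_out(camera, target): "mask" (480x640 bool, what is visible of it) and "rect" ([left, top, width, height] in pixels, round what is visible of it).
- models.spot_point(camera, target): "xy" ([column, row] in pixels: a listed point, or the origin of a listed thing).
The state is a dict: "clock": time; "joint_pos": joint angles; "qd": joint speeds; "joint_torque": joint torques, N m; "ee_pos": TCP position; "tcp_rot": TCP orientation; "wrist_force": force on the tool from outside, world axes, zero at the start; "moment": the same for the moment, N m; "finger_gap": finger opening in mm; "gripper_force": force on a finger pad.
Only numpy, scipy, OpenCV 4.12 (cv2) and the standard library are available. Lean on these libraries where they do the work, as an engineer would, in place of code of your own. Each camera call takes 0.05 s, during which the arm holds its last target. There are 200 camera calls.

## Task

Take the roll of tape off the toolbox lid and lay it flat on the bench, then lift the lid by its bar and swing it open until it rests on its stop. Then carry both metal trays, level and only by their handles, into the toolbox and gently lower each one flat onto the floor of the bay that fits it, the long tray in the long bay and the short tray in the short bay. Leave the bottle, tin, jar and sanding block standing where they are.

Things in the scene. Friction and masses are not known exactly. Their poses are not given: they have to be found in the camera images.
- toolbox: Grey steel toolbox, fixed, 108 (x) by 271 (y) mm, base rim at 75 mm, shut lid's flat top at 120 mm. Origin under its centre at bench level; x points from front (lid bar) to the hinge at the back, y left. Walls 5 mm; a 5 mm cross wall (top at 60 mm) divides it into a long bay (98 x by 148 y mm, +y side) and a short bay (98 x by 108 y mm, -y side), floors at 10 mm: 9 mm play each side of a tray.
- toolbox_lid (a joint): Angle of the toolbox lid: 0 shut, 1.85 rad fully open on its stop (leaning back past upright). Turns about the +y axis of the toolbox through point lid_hinge. Light (0.35 kg), nearly free hinge: it falls shut below about 1.0 rad and falls open onto the stop by itself above about 1.25 rad.
- lid_hinge (a point): Point on the lid's hinge line, the middle of the back upper edge of the toolbox base: 54 mm behind the toolbox's origin, 75 mm up.
- lid_bar (a point): Middle of the lid's lifting bar, moving with the lid: a round 10 mm steel bar parallel to the toolbox's y, straight for 96 mm, held at its ends 40 mm in front of the lid's front face (35 mm free gap); 148 mm in front of and 18 mm above the hinge when shut, 224 mm high at most. It can turn between the fingers of a gripper pointing down. Pipework hangs 0.6 m above the bench behind the toolbox.
- long_bay (a point): Centre of the floor of the long bay, 56.5 mm to +y of the toolbox's origin. Axes as the toolbox; a tray lies in it with its x along the toolbox's y.
- short_bay (a point): Centre of the floor of the short bay, 76.5 mm to -y of the toolbox's origin. Axes as the toolbox; a tray lies in it with its x along the toolbox's y.
- long_tray: The long tray's arched handle with the pan fixed to it (0.3 to 0.6 kg in all). Open pan 130 (x) by 80 (y) by 40 mm high with two bolts fixed in it; the handle is a round 10 mm bar along x over the middle, axis 85 mm above the underside, straight for 106 mm. Origin under the tray's centre, z up. Half a turn makes no difference.
- short_tray: The short tray's arched handle with the pan fixed to it (0.25 to 0.5 kg in all). Open pan 90 (x) by 80 (y) by 40 mm high with a nut fixed in it; the handle is a round 10 mm bar along x over the middle, axis 85 mm above the underside, straight for 66 mm. Origin under the tray's centre, z up. Half a turn makes no difference.
- long_tray_pan: The pan of the long tray, same origin and axes as long_tray; not to be gripped.
- short_tray_pan: The pan of the short tray, same origin and axes as short_tray; not to be gripped.
- tape_roll: Roll of masking tape lying flat on the shut lid at the start: outer diameter 96, open bore about 44, height 45 mm, so the ring's wall is about 26 mm thick with its middle 35 mm from the axis; too long to take across, it can be pinched by its wall. Origin at the centre of its underside, z along its axis. Any free spot on the bench between or beside these things will do.
- glue_bottle: Bystander: glue bottle standing upright, 50 mm across, 150 mm high, origin under its centre.
- adhesive_tin: Bystander: metal tin, 100 mm across, 98 mm high, origin under its centre.
- screw_jar: Bystander: jar with lid, 64 mm across, 75 mm high, origin under its centre.
- sanding_block: Bystander: sanding block, 63 (x) by 106 (y) by 34 mm high, origin under its centre.
- bench_vice: Fixed blue bench vice on the right front corner, with pliers lying on it: it and the pliers stand up to about 150 mm high within 170 mm of this origin (on the bench, at its foot). Keep clear.
There are look-alikes about, which are no part of the job. What is shaped like the tape_roll but black or green is not meant.

How it is judged (in metres and radians):
On the way, in this order (a step that is already met when the one before it is completed fails the run):
1. the tape roll lies flat on the bench, let go, with the lid still shut (height (world z) of tape_roll below 0.006 m and angle between tape_roll's own z axis and vertical below 0.1 rad and contact force between the fingers and tape_roll below 0.1 N and linear speed of tape_roll below 0.03 m/s and value of joint toolbox_lid below 0.1 rad), for 0.2 s.
2. the lid rests open on its stop (value of joint toolbox_lid above 1.78 rad), for 0.2 s.
At the end, for the whole second after the job is handed in: Lid open on its stop (over 1.78 rad); each tray flat on the floor of its own bay (origin within 16 mm of the bay centre, under 6 mm above the floor, tilt under 0.07 rad); tape roll flat on the bench; all at rest (value of joint toolbox_lid above 1.78 rad and horizontal distance between long_tray and long_bay below 0.016 m and z of long_tray in the frame of long_bay below 0.006 m and angle between each of long_tray, short_tray's own z axis and vertical below 0.07 rad and horizontal distance between short_tray and short_bay below 0.016 m and z of short_tray in the frame of short_bay below 0.006 m and linear speed of each of long_tray, short_tray, tape_roll below 0.02 m/s and height (world z) of tape_roll below 0.006 m and angle between tape_roll's own z axis and vertical below 0.1 rad); the robot touches nothing.
It fails at once if the tape roll tips by more than 0.6 rad (angle between tape_roll's own z axis and vertical above 0.6 rad).
It fails at once if a tray tips by more than 0.5 rad (angle between any of long_tray, short_tray's own z axis and vertical above 0.5 rad).
It fails at once if a tray is held by its pan (fingers press on it with more than 8 N) instead of the handle (contact force between the fingers and long_tray_pan above 8 N or contact force between the fingers and short_tray_pan above 8 N).
It fails at once if a tray is dropped or rammed into the toolbox (over 100 N) (contact force between any of long_tray, short_tray and toolbox above 100 N).
It fails at once if the bottle, tin, jar or sanding block is moved by more than 30 mm or tipped (distance of any of glue_bottle, adhesive_tin, screw_jar, sanding_block from where it was at the start of the episode above 0.03 m or angle between any of glue_bottle, adhesive_tin, screw_jar, sanding_block's own z axis and vertical above 0.3 rad).
It also fails if it takes over 72 s, if anything falls off the work surface, if the arm or the gripper's body presses on something with over 40 N, if the wrist force passes 120 N, or if a joint passes its speed limit or range.

## Working session

There is one attempt and no reset: what is moved stays moved. The work goes in short steps, Python scripts to look and compute and a tool call to move; the robot and the scene stay as the last step left them, time stands still between calls to the robot, and variables do not carry over. Pictures are saved under pics/ and viewed, at most 10 in all, crops included, and the job is handed in when it is done.

Besides the shell and the picture viewer there is one more tool, called after "Call:" as name(argument=value, ...) on one line, values as JSON. servo_tool: Moves the arm, as the interface text tells. Its arguments: {"type":"object","properties":{"plan":{"type":"array"}},"required":["plan"]}

```bash
mkdir -p pics; cat > h.py <<'E'
import numpy as np, cv2
from bench import ctrl, eyes, models
def pts(name, depth, cols=None, rows=None):
    """world points for every pixel (or given pixels) from depth"""
    c=eyes.camera_params(name)
    if cols is None:
        rows,cols=np.mgrid[0:480,0:640]
    K=np.array([[c['fx'],0,c['cx']],[0,c['fy'],c['cy']],[0,0,1.]])
    uv=np.stack([np.ravel(cols),np.ravel(rows)],1).astype(float)
    n=cv2.undistortPoints(uv[:,None],K,np.array([c['k1'],0,0,0.]))[:,0]
    d=depth[np.ravel(rows).astype(int),np.ravel(cols).astype(int)]
    X=np.c_[n*d[:,None],d]
    R=np.array(c['R']);t=np.array(c['t']).ravel()
    W=(X-t)@R
    W[d<=0]=np.nan
    return W.reshape(np.shape(cols)+(3,))
def save(n,im): cv2.imwrite('pics/'+n+'.png',im[:,:,::-1])
E
cat > a.py <<'E'
from h import *
s=ctrl.read_state();print(s['clock'],s['ee_pos'],s['tcp_rot'],s['finger_gap'],ctrl.finger_overhang)
for cam in ('top','scene'):
    im,d=eyes.capture(cam);save(cam,im);np.savez('pics/'+cam,im=im,d=d)
    W=pts(cam,d)
    c=eyes.camera_params(cam);print(cam,c['fx'],c['k1'],np.round(-np.array(c['R']).T@np.array(c['t']).ravel()))
    for t in ['toolbox','toolbox_lid','long_tray','short_tray','tape_roll','glue_bottle','adhesive_tin','screw_jar','sanding_block','bench_vice']:
        for m in models.cut_out(cam,t)[:3]:
            if m['p']<.3: continue
            P=W[m['mask']];P=P[~np.isnan(P[:,0])]
            if len(P)==0: continue
            print(t,round(m['p'],2),m['rect'],np.round(np.percentile(P,[2,50,98],axis=0)).astype(int).tolist())
E
python3 a.py; python3 -c "
import cv2,numpy as np
a=cv2.imread('pics/top.png')"
```

```text
0.0 [ 210.58261445 -561.48669899  210.54295408] [-9.84101451e-04  9.83953218e-01  1.78423883e-01 -1.20196458e-04] 85.66244710533525 17.0
top 439.37805436700785 0.012872168729577967 [-202.  238. 1212.]
toolbox 0.87 [265.5, 201.4, 93.3, 73.6] [[461, -130, 10], [515, -9, 117], [612, 135, 124]]
toolbox_lid 0.67 [269.4, 204.9, 94.4, 53.6] [[489, -131, 83], [531, -27, 119], [607, 133, 124]]
long_tray 0.83 [198.4, 271.7, 47.8, 52.1] [[406, 269, -1], [473, 335, 15], [536, 399, 90]]
short_tray 0.78 [402.3, 211.7, 29.1, 39.4] [[430, -387, -1], [486, -337, 18], [539, -284, 91]]
tape_roll 0.84 [258.0, 279.4, 34.6, 40.0] [[361, 134, 3], [398, 178, 43], [450, 221, 49]]
tape_roll 0.67 [279.6, 213.4, 33.0, 35.0] [[498, 21, 119], [537, 66, 162], [588, 108, 169]]
glue_bottle 0.6 [385.2, 167.9, 10.5, 36.5] [[625, -324, 13], [635, -299, 98], [662, -285, 153]]
adhesive_tin 0.73 [195.2, 222.6, 35.9, 41.4] [[604, 264, 8], [647, 309, 55], [703, 351, 100]]
screw_jar 0.74 [438.0, 178.4, 28.7, 30.2] [[555, -540, 11], [574, -506, 67], [607, -489, 79]]
sanding_block 0.71 [129.4, 295.7, 44.9, 36.9] [[450, 480, -1
[... 619 characters left out ...]
33, -391, -3], [488, -337, 20], [544, -284, 89]]
tape_roll 0.96 [300.8, 279.3, 27.4, 38.1] [[362, 136, 1], [405, 182, 41], [451, 224, 48]]
tape_roll 0.72 [378.6, 221.7, 28.8, 30.8] [[350, -227, 0], [395, -173, 40], [441, -134, 48]]
tape_roll 0.67 [291.5, 208.7, 32.9, 33.0] [[499, 21, 119], [539, 68, 159], [585, 108, 167]]
glue_bottle 0.96 [350.3, 152.6, 20.3, 37.7] [[628, -319, 6], [641, -295, 84], [667, -282, 151]]
adhesive_tin 0.75 [207.2, 244.7, 36.1, 51.1] [[605, 260, 1], [652, 309, 54], [705, 357, 98]]
screw_jar 0.88 [401.8, 148.0, 16.6, 26.1] [[556, -546, -2], [577, -507, 49], [635, -490, 78]]
sanding_block 0.69 [178.2, 336.2, 41.1, 43.1] [[451, 482, 5], [480, 535, 32], [520, 585, 37]]
```

View pics/top.png

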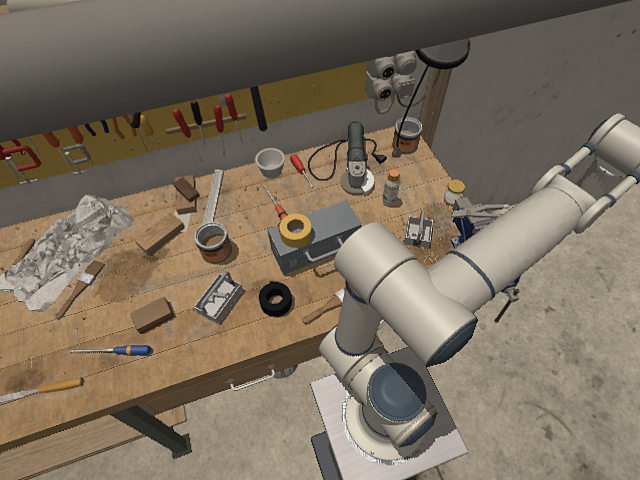

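View pics/scene.png

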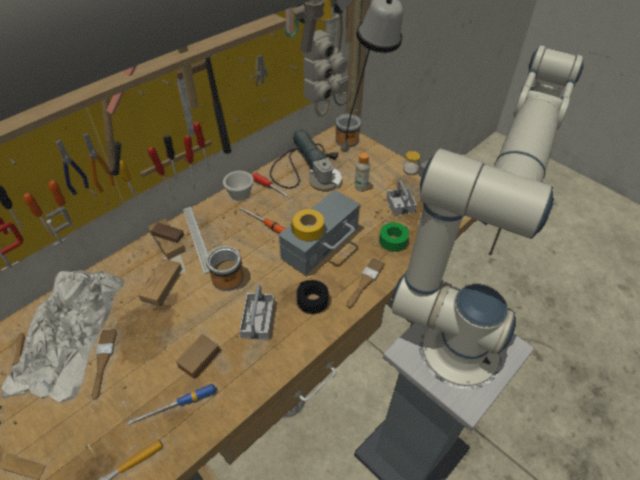

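Yellow tape sits on the lid at (295,230) top view. The long tray is at (219,297), the short tray at (420,230) and the black look-alike at (275,298). Green look-alike shows at (394,236) in the scene view. Next I'll fit precise poses.

```bash
cat > fit.py <<'E'
from h import *
P=[];C=[]
for cam in ('top','scene'):
    f=np.load('pics/'+cam+'.npz');W=pts(cam,f['d']);P.append(W.reshape(-1,3));C.append(f['im'].reshape(-1,3).astype(float))
def box(Q,lo,hi): return Q[np.all((Q>lo)&(Q<hi),axis=1)]
for i in range(2):
    Q=P[i]
    b=box(Q,[430,-170,-8],[480,170,8]);print('benchz',np.median(box(Q,[450,160,-10],[520,230,10])[:,2]))
    # lid top
    L=box(Q,[450,-170,113],[650,170,126]);r=cv2.minAreaRect(L[:,:2].astype(np.float32));print('lid',r,np.median(L[:,2]),np.round(cv2.boxPoints(r)).tolist())
    B=box(Q,[400,-120,70],[490,120,110]);
    print('bar-region',len(B),np.round(B[np.argsort(B[:,1])][::max(1,len(B)//14)]).tolist())
    c=C[i];yel=(c[:,0]>150)&(c[:,2]<90)&(c[:,1]>100)
    T=box(Q[yel],[470,0,155],[620,140,175]);(e,rad)=cv2.minEnclosingCircle(T[:,:2].astype(np.float32));print('tape',e,rad,np.median(T[:,2]))
    for n,lo,hi in (('long',[390,255,0],[550,415,0]),('short',[415,-400,0],[555,-270,0])):
        lo=np.array(lo,float);hi=np.array(hi,float)
        lo[2]=76;hi[2]=100;H=box(Q,lo,hi);l=cv2.fitLine(H[:,:2].astype(np.float32),cv2.DIST_HUBER,0,.01,.01).ravel()
        u=(H[:,:2]-l[2:])@l[:2];mid=l[2:]+l[:2]*(u.min()+u.max())/2
        print(n,'handle',np.degrees(np.arctan2(l[1],l[0])),mid,u.max()-u.min(),len(H),np.median(H[:,2]))
        lo[2]=30;hi[2]=46;R=box(Q,lo,hi);print(n,'rim',cv2.minAreaRect(R[:,:2].astype(np.float32)),len(R))
# height map
A=np.vstack(P);A=A[~np.isnan(A[:,0])]
g=np.full((26,50),-99.)
ix=((A[:,0]-300)//20).astype(int);iy=((A[:,1]+600)//25).astype(int)
k=(ix>=0)&(ix<26)&(iy>=0)&(iy<50)&(A[:,2]<400)
np.maximum.at(g,(ix[k],iy[k]),A[k,2])
print('rows x, cols y from 600 to -600');
for r in range(25,-1,-1): print(300+20*r,' '.join('%3d'%v if v>-99 else ' . ' for v in g[r,38:14:-1]))
E
python3 fit.py
```

```text
benchz 0.1586195907737762
lid ((555.31494140625, -0.881134033203125), (113.55087280273438, 272.5018310546875), 5.117016315460205) 120.00341876090843 [[487.0, 130.0], [511.0, -142.0], [624.0, -132.0], [600.0, 140.0]]
bar-region 138 [[488.0, -65.0, 97.0], [485.0, -58.0, 100.0], [463.0, -36.0, 93.0], [461.0, -26.0, 100.0], [460.0, -19.0, 101.0], [460.0, -10.0, 99.0], [459.0, -3.0, 99.0], [458.0, 7.0, 100.0], [458.0, 14.0, 99.0], [458.0, 23.0, 98.0], [455.0, 31.0, 96.0], [455.0, 40.0, 95.0], [459.0, 45.0, 92.0], [486.0, 48.0, 98.0], [467.0, 51.0, 99.0], [489.0, 100.0, 70.0]]
tape (547.0838623046875, 63.891822814941406) 49.31322479248047 164.79811986875967
long handle -48.480476 [471.24577896 334.64253679] 131.46596009571556 154 87.91803316570198
long rim ((471.9169006347656, 336.333984375), (82.81226348876953, 131.8219757080078), 41.234764099121094) 264
short handle -32.045574 [ 481.50148811 -333.78016244] 81.66949421641769 72 88.32238766871927
short rim ((484.24530029296875, -336.2964172363281), (80.02639770507812, 99.06002807617188), 57.08456039428711) 162
benchz -1.4687692188856833
li
[... 2950 characters left out ...]
 
420  93  44  40   4   7   6  48  54  50  49   3   5   5   3   5   4   6   5   3   4  48  50  48  47
400  44  44   4   4   5  43  49  43  47  48   6   6   4   6   4   6   6   4   2   1  48  46  46  46
380   5   5   5   5   5   5  50  48  50  49   4   5   4   4   5   4  17  14   8   6  48  46  .   50
360   4   4   4   5   6   8  50  49  50  48   5   5   4   7  17  20  18  14   8   4  47  47  48  48
340   5   6   6   8   6   6   3   4  15   6   3   6  16  19  20  21  21  16   9   5  45  48  48  46
320   5   6   8   5   6   5   5   5   4   5  18  19  21  20  20  21  20   3   3   5   3   3   3   0
300   6   5   7   5   7   5   6   4   7   5  20  17  17   5   5   6   4   4   2   4   3   1  -3  .
```

Call:
servo_tool(plan=[{"delta_pos": [0,0,-0.005],"rot": [0,0,-6.94],"gripper": 0.05},{"delta_pos": [0,0,-0.005],"rot": [0,0,-6.94],"gripper": 0.05},{"delta_pos": [0,0,-0.005],"rot": [0,0,-6.94],"gripper": 0.05},{"delta_pos": [0,0,-0.005],"rot": [0,0,-6.94],"gripper": 0.05},{"delta_pos": [0,0,-0.005],"rot": [0,0,-6.94],"gripper": 0.05},{"delta_pos": [0,0,-0.005],"rot": [0,0,-6.94],"gripper": 0.05},{"delta_pos": [0,0,-0.005],"rot": [0,0,-6.94],"gripper": 0.05},{"delta_pos": [0,0,-0.005],"rot": [0,0,-6.94],"gripper": 0.05},{"delta_pos": [0,0,-0.005],"rot": [0,0,-6.94],"gripper": 0.05},{"delta_pos": [0,0,-0.005],"rot": [0,0,-6.94],"gripper": 0.05},{"delta_pos": [0.01,0.005,0],"rot": [0,0,0],"gripper": 0.05},{"delta_pos": [0.02,0.01,0],"rot": [0,0,0],"gripper": 0.05}])

```text
clock: 2.1
ee_pos: [225.1, -532.3, 261.0]
tcp_rot: [-0.0, 0.709, 0.705, -0.0]
wrist_force: [0.3, 0.0, -0.0]
finger_gap: 50.4
gripper_force: 0.0
```

Call:
servo_tool(plan=[{"delta_pos": [0.027,0.012,0],"rot": [0,0,0],"gripper": 0.05},{"delta_pos": [0.027,0.012,0],"rot": [0,0,0],"gripper": 0.05},{"delta_pos": [0.027,0.012,0],"rot": [0,0,0],"gripper": 0.05},{"delta_pos": [0.027,0.012,0],"rot": [0,0,0],"gripper": 0.05},{"delta_pos": [0.027,0.012,0],"rot": [0,0,0],"gripper": 0.05},{"delta_pos": [0.027,0.012,0],"rot": [0,0,0],"gripper": 0.05},{"delta_pos": [0.027,0.012,0],"rot": [0,0,0],"gripper": 0.05},{"delta_pos": [0.027,0.012,0],"rot": [0,0,0],"gripper": 0.05},{"delta_pos": [0.027,0.012,0],"rot": [0,0,0],"gripper": 0.05},{"delta_pos": [0.027,0.012,0],"rot": [0,0,0],"gripper": 0.05},{"delta_pos": [0.027,0.012,0],"rot": [0,0,0],"gripper": 0.05},{"delta_pos": [0.027,0.012,0],"rot": [0,0,0],"gripper": 0.05}])

```text
clock: 3.1
ee_pos: [370.1, -205.8, 261.5]
tcp_rot: [0.0, 0.709, 0.705, 0.0]
wrist_force: [0.3, -0.9, 0.4]
finger_gap: 49.8
gripper_force: 0.0
```

Call:
servo_tool(plan=[{"delta_pos": [0.027,0.012,0],"rot": [0,0,0],"gripper": 0.05},{"delta_pos": [0.027,0.012,0],"rot": [0,0,0],"gripper": 0.05},{"delta_pos": [0.027,0.012,0],"rot": [0,0,0],"gripper": 0.05},{"delta_pos": [0.027,0.012,0],"rot": [0,0,0],"gripper": 0.05},{"delta_pos": [0.027,0.012,0],"rot": [0,0,0],"gripper": 0.05},{"delta_pos": [0.027,0.012,0],"rot": [0,0,0],"gripper": 0.05},{"delta_pos": [0.027,0.012,0],"rot": [0,0,0],"gripper": 0.05},{"delta_pos": [0.027,0.012,0],"rot": [0,0,0],"gripper": 0.05},{"delta_pos": [0.027,0.012,0],"rot": [0,0,0],"gripper": 0.05},{"delta_pos": [0.02,0.01,0],"rot": [0,0,0],"gripper": 0.05},{"delta_pos": [0,0,0],"rot": [0,0,0],"gripper": 0.05}])

```text
clock: 4.02
ee_pos: [488.4, 58.8, 260.6]
tcp_rot: [-0.001, 0.707, 0.707, 0.0]
wrist_force: [-1.2, 0.3, 0.4]
finger_gap: 50.2
gripper_force: 0.0
```

```bash
cat > st.py <<'E'
from h import *
from scipy.spatial.transform import Rotation as Ro
def st():
    s=ctrl.read_state();q=np.array(s['tcp_rot']);M=Ro.from_quat(q[[1,2,3,0]]).as_matrix()
    print('t%.2f'%s['clock'],'pos',np.round(s['ee_pos'],1),'yaw %.2f'%np.degrees(np.arctan2(M[1,0],M[0,0])),'z',np.round(M[:,2],3),'gap %.1f'%s['finger_gap'],'gf %.1f'%s['gripper_force'],'F',np.round(s['wrist_force'],1))
    return np.array(s['ee_pos']),M
if __name__=='__main__': st()
E
cat > w1.py <<'E'
from st import *
st()
im,d=eyes.capture('wrist');save('w1',im);W=pts('wrist',d).reshape(-1,3);c=im.reshape(-1,3).astype(float)
yel=(c[:,0]>150)&(c[:,2]<90)&(c[:,1]>100)
T=W[yel];T=T[(T[:,2]>155)&(T[:,2]<175)];print('tape',cv2.minEnclosingCircle(T[:,:2].astype(np.float32)),np.median(T[:,2]),len(T))
L=W[(W[:,2]>112)&(W[:,2]<128)&(W[:,0]>470)];print('lid',cv2.minAreaRect(L[:,:2].astype(np.float32)),len(L))
B=W[(W[:,2]>85)&(W[:,2]<105)&(W[:,0]>440)&(W[:,0]<478)&(abs(W[:,1])<60)]
if len(B)>10: print('bar',cv2.fitLine(B[:,:2].astype(np.float32),cv2.DIST_HUBER,0,.01,.01).ravel(),len(B),B[:,1].min(),B[:,1].max(),np.percentile(B[:,2],95))
E
python3 w1.py
```

```text
t4.02 pos [488.4  58.8 260.6] yaw 89.98 z [-0.001  0.002 -1.   ] gap 50.2 gf 0.0 F [-1.2  0.3  0.4]
tape ((549.0791015625, 63.72575759887695), 50.13165283203125) 165.01194599937907 8507
lid ((556.921875, -0.688934326171875), (108.23722076416016, 271.0858154296875), 5.079188346862793) 16858
bar [ 5.1165361e-02 -9.9869019e-01  4.6429938e+02 -1.6515929e+00] 1235 -59.985545669409845 52.54768354844879 98.74438071787503
```

View pics/w1.png

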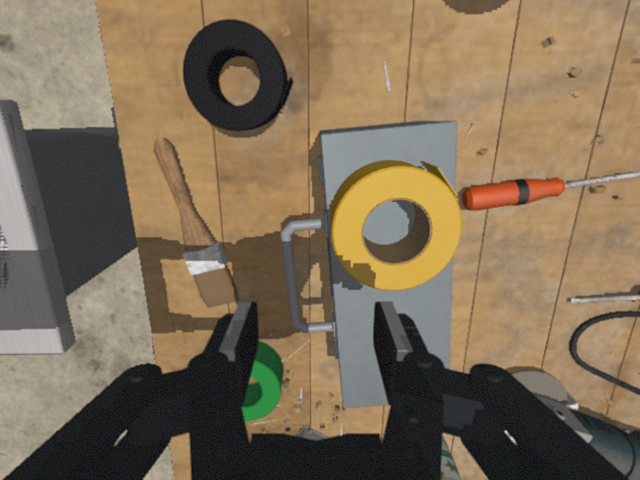

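Tape is at about (547.5,62), the toolbox fits at 108×271 with yaw 5.08°, and the bar is clear. Descending on the front wall of the tape.

Call:
servo_tool(plan=[{"delta_pos": [0.001,0.008,0.01],"rot": [0,0,0],"gripper": 0.05},{"delta_pos": [0.001,0.008,0.01],"rot": [0,0,0],"gripper": 0.05},{"delta_pos": [0.001,0.008,0.01],"rot": [0,0,0],"gripper": 0.05},{"delta_pos": [0,0,0.01],"rot": [0,0,0],"gripper": 0.05},{"delta_pos": [0,0,0.012],"rot": [0,0,0],"gripper": 0.05},{"delta_pos": [0,0,0.012],"rot": [0,0,0],"gripper": 0.05},{"delta_pos": [0,0,0.012],"rot": [0,0,0],"gripper": 0.05},{"delta_pos": [0,0,0.012],"rot": [0,0,0],"gripper": 0.05},{"delta_pos": [0,0,0.012],"rot": [0,0,0],"gripper": 0.05},{"delta_pos": [0,0,0.01],"rot": [0,0,0],"gripper": 0.05},{"delta_pos": [0,0,0.008],"rot": [0,0,0],"gripper": 0.05},{"delta_pos": [0,0,0],"rot": [0,0,0],"gripper": 0.05}])

```text
clock: 5.07
ee_pos: [511.2, 57.9, 141.3]
tcp_rot: [-0.001, 0.707, 0.707, -0.001]
wrist_force: [-0.4, 0.6, -0.7]
finger_gap: 50.2
gripper_force: 0.0
```

Call:
servo_tool(plan=[{"delta_pos": [0,0,0],"rot": [0,0,0],"gripper": 0.015},{"delta_pos": [0,0,0],"rot": [0,0,0],"gripper": 0.015},{"delta_pos": [0,0,0],"rot": [0,0,0],"gripper": 0.015},{"delta_pos": [0,0,0],"rot": [0,0,0],"gripper": 0.015},{"delta_pos": [0,0,0],"rot": [0,0,0],"gripper": 0.015},{"delta_pos": [0,0,0],"rot": [0,0,0],"gripper": 0.015}])

```text
clock: 5.57
ee_pos: [513.0, 58.1, 145.4]
tcp_rot: [0.001, 0.707, 0.707, 0.001]
wrist_force: [0.6, 0.0, 6.2]
finger_gap: 14.9
gripper_force: 2.9
```

```bash
cat > w2.py <<'E'
from st import *
st()
a,_=eyes.capture('wrist');b,_=eyes.capture('scene')
save('w2',np.hstack([cv2.resize(a,(400,300)),cv2.resize(b[150:330,220:460],(400,300))]))
E
python3 w2.py
```

```text
t5.57 pos [513.   58.1 145.4] yaw 89.96 z [ 0.003  0.    -1.   ] gap 14.9 gf 2.9 F [0.6 0.  6.2]
```

View pics/w2.png

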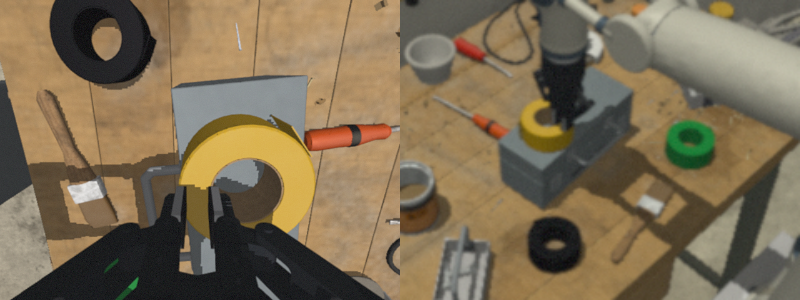

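```bash
python3 - <<'E'
from st import *
a,d=eyes.capture('wrist')
save('w3',cv2.resize(a[230:480,230:530],(780,600)[:2] if 0 else (720,600)))
W=pts('wrist',d).reshape(-1,3);c=a.reshape(-1,3).astype(float)
yel=(c[:,0]>120)&(c[:,2]<90)&(c[:,1]>80)
T=W[yel];T=T[(T[:,2]>155)&(T[:,2]<180)];print('tape',cv2.minEnclosingCircle(T[:,:2].astype(np.float32)),np.median(T[:,2]),T.min(0),T.max(0))
E
```

```text
tape ((547.53173828125, 67.72676849365234), 49.55586624145508) 164.8117042647703 [499.70764684  27.15787707 155.13625769] [595.29967301 111.53799048 167.2163216 ]
```

View pics/w3.png

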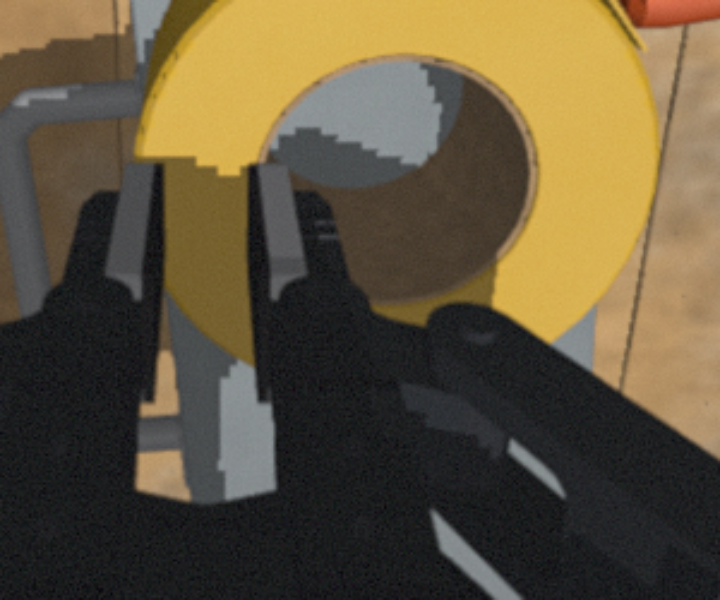

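Call:
servo_tool(plan=[{"delta_pos": [0,0,0],"rot": [0,0,0],"gripper": 0.0},{"delta_pos": [0,0,0],"rot": [0,0,0],"gripper": 0.0},{"delta_pos": [0,0,0],"rot": [0,0,0],"gripper": 0.0},{"delta_pos": [0,0,0],"rot": [0,0,0],"gripper": 0.0}])

```text
clock: 6.05
ee_pos: [512.8, 58.0, 145.3]
tcp_rot: [0.001, 0.707, 0.707, 0.001]
wrist_force: [-0.9, 0.3, 5.3]
finger_gap: -0.0
gripper_force: 3.1
```

```bash
python3 st.py
```

```text
t6.05 pos [512.8  58.  145.3] yaw 89.96 z [ 0.003  0.    -1.   ] gap -0.0 gf 3.1 F [-0.9  0.3  5.3]
```

```bash
python3 - <<'E'
from st import *
a,d=eyes.capture('wrist')
b,e=eyes.capture('scene')
d2=np.clip((d-100)/250*255,0,255).astype(np.uint8)
save('w4',np.hstack([cv2.resize(a[260:460,250:450],(400,400)),cv2.resize(b[170:260,270:360],(400,400),interpolation=cv2.INTER_CUBIC)]))
s=ctrl.read_state();print(s['gripper_force'],s['finger_gap'],s['moment'])
W=pts('wrist',d)
for r in (300,320,340): print(r,[(c,*np.round(W[r,c]).astype(int).tolist()) for c in range(270,390,8)])
E
```

```text
3.12635353935093 0.00898448457209618 [-0.06765967 -0.01917396  0.00185808]
300 [(270, 470, -19, -1), (278, 478, -19, 0), (286, 500, 67, 164), (294, -9223372036854775808, -9223372036854775808, -9223372036854775808), (302, 507, 70, 170), (310, 510, 70, 170), (318, 513, 70, 171), (326, 517, 70, 170), (334, 520, 67, 165), (342, 527, 51, 133), (350, 532, 44, 121), (358, 537, 44, 121), (366, 541, 44, 120), (374, 546, 44, 120), (382, 551, 43, 119)]
320 [(270, 470, -40, 0), (278, 477, -40, 0), (286, 501, 67, 181), (294, 504, 66, 180), (302, 507, 70, 187), (310, 510, 70, 187), (318, 513, 70, 187), (326, 516, 70, 186), (334, 520, 66, 180), (342, 523, 66, 179), (350, 530, 46, 145), (358, 535, 42, 139), (366, 539, 40, 136), (374, 544, 39, 134), (382, 548, 39, 134)]
340 [(270, 469, -62, -1), (278, 499, 67, 194), (286, 502, 66, 193), (294, 505, 67, 194), (302, 508, 70, 199), (310, 510, 69, 198), (318, 513, 71, 200), (326, 516, 70, 200), (334, 519, 71, 200), (342, 522, 66, 193), (350, 525, 66, 194), (358, 532, 44, 160), (366, 536, 42, 157), (374, 541, 40, 154), (382, 545, 39, 153)]<stdin>:8: RuntimeWarning: invalid value encountered in cast
```

View pics/w4.png

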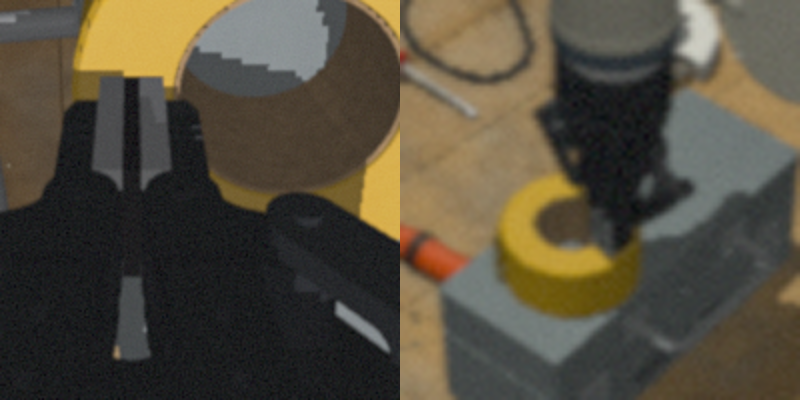

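The fingers rest on the tape's top (tips at z≈165), though the reported TCP z is 145 and should put the tips at 128. I'll lift, then measure the real tip offset with the wrist depth.

Call:
servo_tool(plan=[{"delta_pos": [0,0,-0.02],"rot": [0,0,0],"gripper": 0.05},{"delta_pos": [0,0,-0.02],"rot": [0,0,0],"gripper": 0.05},{"delta_pos": [0,0,0],"rot": [0,0,0],"gripper": 0.05},{"delta_pos": [0,0,0],"rot": [0,0,0],"gripper": 0.05}])

```text
clock: 6.48
ee_pos: [512.7, 58.0, 184.7]
tcp_rot: [0.001, 0.707, 0.707, 0.001]
wrist_force: [0.2, 0.2, 0.1]
finger_gap: 48.1
gripper_force: 0.0
```

```bash
python3 - <<'E'
from st import *
p,M=st()
a,d=eyes.capture('wrist')
W=pts('wrist',d);V=(W.reshape(-1,3)-p)
c=a.reshape(-1,3).astype(int)
g=(c.max(1)-c.min(1)<18)&(abs(V[:,1])<40)&(abs(V[:,0])<50)&(V[:,2]>-19)
for s in (-1,1):
    k=g&(s*V[:,0]>18)&(s*V[:,0]<45)
    Q=V[k];i=np.argsort(Q[:,2])[:2000];print(s,len(Q),np.round(np.percentile(Q[:,2],[0,1,3,5,10,20]),1),np.round(Q[i[:300:60]],0).tolist())
c2=eyes.camera_params('wrist');print('cam',np.round(-np.array(c2['R']).T@np.array(c2['t']).ravel()-p,1))
T=W.reshape(-1,3)[(c[:,0]>120)&(c[:,2]<90)&(c[:,1]>80)];T=T[(T[:,2]>155)&(T[:,2]<180)];print('tape',np.median(T[:,2]),cv2.minEnclosingCircle(T[:,:2].astype(np.float32)),T.min(0),T.max(0))
for cam in('top','scene'):
    im,dd=eyes.capture(cam);X=pts(cam,dd).reshape(-1,3);cc=im.reshape(-1,3).astype(int)
    Q=X[(abs(X[:,0]-p[0])<45)&(abs(X[:,1]-p[1])<25)&(X[:,2]>p[2]-25)&(cc.max(1)<110)&(cc.max(1)-cc.min(1)<25)]
    print(cam,len(Q),np.round(np.percentile(Q[:,2]-p[2],[0,2,5,10,30]),1) if len(Q) else '')
E
```

```text
t6.48 pos [512.7  58.  184.7] yaw 89.96 z [ 0.002  0.    -1.   ] gap 48.1 gf 0.0 F [0.2 0.2 0.1]
-1 10075 [20.8 25.9 30.4 33.9 41.6 55.1] [[-25.0, -0.0, 21.0], [-25.0, 0.0, 25.0], [-28.0, 12.0, 26.0], [-25.0, -2.0, 28.0], [-26.0, 12.0, 29.0]]
1 10532 [20.7 26.5 31.1 34.7 42.6 55.8] [[23.0, 7.0, 21.0], [23.0, 4.0, 25.0], [23.0, -2.0, 27.0], [24.0, 12.0, 29.0], [23.0, 9.0, 30.0]]
cam [ -1.   83.5 160.7]
tape 163.30633220802994 ((549.306640625, 65.45621490478516), 50.49208450317383) [499.0414709   16.28291717 155.16695337] [594.17276525 111.4322312  165.6638389 ]
top 904 [ 22.3  39.9 213.6 228.1 266.3]
scene 1294 [-23.8  31.4  42.4  64.3 126.3]
```

All three cameras agree: the real tips sit about 20 mm (closed) to 24 mm (open 50) above the reported TCP. I'll use that offset of about 37 mm from here on.

Call:
servo_tool(plan=[{"delta_pos": [0.005,0,0.005],"rot": [0,0,0],"gripper": 0.05},{"delta_pos": [0,0,0.012],"rot": [0,0,0],"gripper": 0.05},{"delta_pos": [0,0,0.012],"rot": [0,0,0],"gripper": 0.05},{"delta_pos": [0,0,0.012],"rot": [0,0,0],"gripper": 0.05},{"delta_pos": [0,0,0.012],"rot": [0,0,0],"gripper": 0.05},{"delta_pos": [0,0,0.012],"rot": [0,0,0],"gripper": 0.05},{"delta_pos": [0,0,0.012],"rot": [0,0,0],"gripper": 0.05},{"delta_pos": [0,0,0],"rot": [0,0,0],"gripper": 0.05}])

```text
clock: 7.3
ee_pos: [510.5, 62.8, 102.8]
tcp_rot: [-0.002, 0.707, 0.707, -0.002]
wrist_force: [-0.0, -0.7, -1.0]
finger_gap: 49.9
gripper_force: 0.0
```

Call:
servo_tool(plan=[{"delta_pos": [0,0,0],"rot": [0,0,0],"gripper": 0.015},{"delta_pos": [0,0,0],"rot": [0,0,0],"gripper": 0.015},{"delta_pos": [0,0,0],"rot": [0,0,0],"gripper": 0.015},{"delta_pos": [0,0,0],"rot": [0,0,0],"gripper": 0.015},{"delta_pos": [0,0,0],"rot": [0,0,0],"gripper": 0.015}])

```text
clock: 7.72
ee_pos: [512.5, 63.0, 107.4]
tcp_rot: [0.0, 0.707, 0.707, 0.0]
wrist_force: [-0.5, -0.7, 1.2]
finger_gap: 24.0
gripper_force: 61.6
```

Call:
servo_tool(plan=[{"delta_pos": [0,0,-0.008],"rot": [0,0,0],"gripper": 0.015},{"delta_pos": [0,0,-0.016],"rot": [0,0,0],"gripper": 0.015},{"delta_pos": [0,0,-0.016],"rot": [0,0,0],"gripper": 0.015},{"delta_pos": [0.01,0.001,0],"rot": [0,0,0],"gripper": 0.015},{"delta_pos": [0.02,0.002,0],"rot": [0,0,0],"gripper": 0.015},{"delta_pos": [0.02,0.002,0],"rot": [0,0,0],"gripper": 0.015},{"delta_pos": [0.02,0.002,0],"rot": [0,0,0],"gripper": 0.015},{"delta_pos": [0.02,0.002,0],"rot": [0,0,0],"gripper": 0.015},{"delta_pos": [0.02,0.002,0],"rot": [0,0,0],"gripper": 0.015},{"delta_pos": [0.02,0.002,0],"rot": [0,0,0],"gripper": 0.015},{"delta_pos": [0.01,0,0],"rot": [0,0,0],"gripper": 0.015},{"delta_pos": [0,0,0],"rot": [0,0,0],"gripper": 0.015}])

```text
clock: 8.72
ee_pos: [524.7, 205.2, 146.0]
tcp_rot: [-0.001, 0.706, 0.708, -0.0]
wrist_force: [1.1, -0.9, -1.0]
finger_gap: 23.8
gripper_force: 60.4
```

Call:
servo_tool(plan=[{"delta_pos": [0,0,0.01],"rot": [0,0,0],"gripper": 0.015},{"delta_pos": [0,0,0.016],"rot": [0,0,0],"gripper": 0.015},{"delta_pos": [0,0,0.02],"rot": [0,0,0],"gripper": 0.015},{"delta_pos": [0,0,0.02],"rot": [0,0,0],"gripper": 0.015},{"delta_pos": [0,0,0.02],"rot": [0,0,0],"gripper": 0.015},{"delta_pos": [0,0,0.02],"rot": [0,0,0],"gripper": 0.015},{"delta_pos": [0,0,0.016],"rot": [0,0,0],"gripper": 0.015},{"delta_pos": [0,0,0.012],"rot": [0,0,0],"gripper": 0.015},{"delta_pos": [0,0,0.006],"rot": [0,0,0],"gripper": 0.015},{"delta_pos": [0,0,0],"rot": [0,0,0],"gripper": 0.015}])

```text
clock: 9.55
ee_pos: [524.2, 201.9, 4.7]
tcp_rot: [-0.001, 0.708, 0.707, -0.001]
wrist_force: [-0.2, -0.5, -2.1]
finger_gap: 24.2
gripper_force: 60.4
```

```bash
python3 - <<'E'
from st import *
p,M=st()
a,d=eyes.capture('wrist')
W=pts('wrist',d).reshape(-1,3);c=a.reshape(-1,3).astype(int)
T=W[(c[:,0]>140)&(c[:,2]<90)&(c[:,1]>100)];T=T[(abs(T[:,0]-560)<75)&(abs(T[:,1]-205)<70)];print(np.round(np.percentile(T,[1,50,99],axis=0)))
A=np.c_[T[T[:,2]>np.median(T[:,2])-6]];x=np.linalg.lstsq(np.c_[A[:,:2],np.ones(len(A))],A[:,2],rcond=None)[0];print('tilt',x[:2])
E
```

```text
t9.55 pos [524.2 201.9   4.7] yaw 89.91 z [-0.003 -0.001 -1.   ] gap 24.2 gf 60.4 F [-0.2 -0.5 -2.1]
[[487. 163.   1.]
 [569. 229.  64.]
 [605. 251.  66.]]
tilt [ 0.00491796 -0.00700256]
```

Call:
servo_tool(plan=[{"delta_pos": [0,0,0.006],"rot": [0,0,0],"gripper": 0.015},{"delta_pos": [0,0,0.005],"rot": [0,0,0],"gripper": 0.015},{"delta_pos": [0,0,0.003],"rot": [0,0,0],"gripper": 0.015},{"delta_pos": [0,0,0.002],"rot": [0,0,0],"gripper": 0.015},{"delta_pos": [0,0,0.001],"rot": [0,0,0],"gripper": 0.015},{"delta_pos": [0,0,0],"rot": [0,0,0],"gripper": 0.015}])

```text
clock: 10.1
ee_pos: [525.1, 203.0, -10.5]
tcp_rot: [-0.0, 0.707, 0.707, -0.0]
wrist_force: [-0.2, 0.6, -0.7]
finger_gap: 24.0
gripper_force: 60.4
```

```bash
python3 st.py
```

```text
t10.10 pos [525.1 203.  -10.5] yaw 89.96 z [-0. -0. -1.] gap 24.0 gf 60.4 F [-0.2  0.6 -0.7]
```

Call:
servo_tool(plan=[{"delta_pos": [0,0,0.001],"rot": [0,0,0],"gripper": 0.015},{"delta_pos": [0,0,0.001],"rot": [0,0,0],"gripper": 0.015},{"delta_pos": [0,0,0],"rot": [0,0,0],"gripper": 0.015},{"delta_pos": [0,0,0],"rot": [0,0,0],"gripper": 0.05},{"delta_pos": [0,0,0],"rot": [0,0,0],"gripper": 0.05},{"delta_pos": [0,0,0],"rot": [0,0,0],"gripper": 0.05},{"delta_pos": [0,0,-0.01],"rot": [0,0,0],"gripper": 0.05},{"delta_pos": [0,0,-0.02],"rot": [0,0,0],"gripper": 0.05},{"delta_pos": [0,0,-0.02],"rot": [0,0,0],"gripper": 0.05},{"delta_pos": [0,0,-0.03],"rot": [0,0,0],"gripper": 0.05},{"delta_pos": [0,0,-0.04],"rot": [0,0,0],"gripper": 0.05},{"delta_pos": [0,0,-0.04],"rot": [0,0,0],"gripper": 0.05}])

```text
clock: 11.1
ee_pos: [524.5, 202.7, 149.3]
tcp_rot: [-0.0, 0.707, 0.707, -0.001]
wrist_force: [0.1, 0.2, -0.9]
finger_gap: 50.0
gripper_force: 0.0
```

```bash
python3 - <<'E'
from st import *
p,M=st()
a,d=eyes.capture('scene')
W=pts('scene',d).reshape(-1,3);c=a.reshape(-1,3).astype(int)
T=W[(c[:,0]>140)&(c[:,2]<90)&(c[:,1]>100)];T=T[(abs(T[:,0]-560)<75)&(abs(T[:,1]-205)<70)&(T[:,2]>20)];print(np.round(np.percentile(T,[1,50,99],axis=0)))
E
```

```text
t11.10 pos [524.5 202.7 149.3] yaw 89.96 z [-0.001 -0.    -1.   ] gap 50.0 gf 0.0 F [ 0.1  0.2 -0.9]
[[514. 161.  37.]
 [567. 216.  44.]
 [604. 248.  49.]]
```

Call:
servo_tool(plan=[{"delta_pos": [0,0,0],"rot": [0,0,-5.1],"gripper": 0.032},{"delta_pos": [-0.0155,-0.006,0],"rot": [0,0,0],"gripper": 0.032},{"delta_pos": [-0.025,-0.01,0],"rot": [0,0,0],"gripper": 0.032},{"delta_pos": [-0.025,-0.01,0],"rot": [0,0,0],"gripper": 0.032},{"delta_pos": [-0.025,-0.01,0],"rot": [0,0,0],"gripper": 0.032},{"delta_pos": [-0.025,-0.01,0],"rot": [0,0,0],"gripper": 0.032},{"delta_pos": [-0.025,-0.01,0],"rot": [0,0,0],"gripper": 0.032},{"delta_pos": [-0.025,-0.01,0],"rot": [0,0,0],"gripper": 0.032},{"delta_pos": [-0.025,-0.009,0],"rot": [0,0,0],"gripper": 0.032},{"delta_pos": [-0.015,-0.005,0],"rot": [0,0,0],"gripper": 0.032},{"delta_pos": [0,0,0],"rot": [0,0,0],"gripper": 0.032},{"delta_pos": [0,0,0],"rot": [0,0,0],"gripper": 0.032}])

```text
clock: 12.15
ee_pos: [463.8, -9.2, 148.5]
tcp_rot: [0.0, 0.676, 0.737, 0.001]
wrist_force: [0.3, -0.3, -0.5]
finger_gap: 31.9
gripper_force: 0.0
```

```bash
python3 st.py
```

```text
t12.15 pos [463.8  -9.2 148.5] yaw 94.95 z [ 0.001  0.    -1.   ] gap 31.9 gf 0.0 F [ 0.3 -0.3 -0.5]
```

Call:
servo_tool(plan=[{"delta_pos": [0,0,0.008],"rot": [0,0,0],"gripper": 0.032},{"delta_pos": [0,0,0.014],"rot": [0,0,0],"gripper": 0.032},{"delta_pos": [0,0,0.014],"rot": [0,0,0],"gripper": 0.032},{"delta_pos": [0,0,0.014],"rot": [0,0,0],"gripper": 0.032},{"delta_pos": [0,0,0.014],"rot": [0,0,0],"gripper": 0.032},{"delta_pos": [0,0,0.014],"rot": [0,0,0],"gripper": 0.032},{"delta_pos": [0,0,0.01],"rot": [0,0,0],"gripper": 0.032},{"delta_pos": [0,0,0.004],"rot": [0,0,0],"gripper": 0.032},{"delta_pos": [0,0,0],"rot": [0,0,0],"gripper": 0.032}])

```text
clock: 12.9
ee_pos: [463.5, -7.6, 56.1]
tcp_rot: [-0.001, 0.675, 0.738, 0.0]
wrist_force: [-3.5, 0.8, 2.6]
finger_gap: 32.3
gripper_force: 1.9
```

Call:
servo_tool(plan=[{"delta_pos": [0,0,0],"rot": [0,0,0],"gripper": 0.0},{"delta_pos": [0,0,0],"rot": [0,0,0],"gripper": 0.0},{"delta_pos": [0,0,0],"rot": [0,0,0],"gripper": 0.0},{"delta_pos": [0,0,0],"rot": [0,0,0],"gripper": 0.0}])

```text
clock: 13.23
ee_pos: [464.0, -8.2, 55.8]
tcp_rot: [-0.0, 0.675, 0.738, 0.001]
wrist_force: [0.8, 2.9, 1.1]
finger_gap: 8.2
gripper_force: 58.5
```

```bash
python3 st.py
```

```text
t13.23 pos [464.   -8.2  55.8] yaw 95.09 z [ 0.001  0.001 -1.   ] gap 8.2 gf 58.5 F [0.8 2.9 1.1]
```

Call:
servo_tool(plan=[{"delta_pos": [0,0.0025,-0.0147],"rot": [0,0,0],"gripper": 0.0},{"delta_pos": [0,0.004,-0.0144],"rot": [0,0,0],"gripper": 0.0},{"delta_pos": [0,0.0054,-0.0139],"rot": [0,0,0],"gripper": 0.0},{"delta_pos": [0,0.0068,-0.0133],"rot": [0,0,0],"gripper": 0.0},{"delta_pos": [0,0.008,-0.0125],"rot": [0,0,0],"gripper": 0.0},{"delta_pos": [0,0.0093,-0.0117],"rot": [0,0,0],"gripper": 0.0},{"delta_pos": [0,0.0104,-0.0107],"rot": [0,0,0],"gripper": 0.0},{"delta_pos": [0,0.0114,-0.0096],"rot": [0,0,0],"gripper": 0.0},{"delta_pos": [0,0,0],"rot": [0,0,0],"gripper": 0.0}])

```text
clock: 13.98
ee_pos: [521.3, -3.1, 159.8]
tcp_rot: [-0.0, 0.675, 0.738, 0.0]
wrist_force: [-11.6, 3.1, 13.1]
finger_gap: 7.6
gripper_force: 60.6
```

```bash
python3 - <<'E'
from st import *
st()
for cam in('top','scene'):
    f=np.load('pics/'+cam+'.npz');W=pts(cam,f['d']).reshape(-1,3);k=(W[:,2]>450)&(W[:,0]>550)&(abs(W[:,1])<400);Q=W[k]
    if len(Q): print(cam,len(Q),np.round(np.percentile(Q,[1,5,50,99],axis=0)))
E
```

```text
t13.98 pos [521.3  -3.1 159.8] yaw 95.08 z [-0.     0.001 -1.   ] gap 7.6 gf 60.6 F [-11.6   3.1  13.1]
top 376 [[ 682. -400.  493.]
 [ 686. -398.  497.]
 [ 703. -385.  517.]
 [ 746. -367.  555.]]
scene 9832 [[ 655. -398.  451.]
 [ 676. -389.  457.]
 [ 769.   60.  569.]
 [1005.  396.  726.]]
```

Call:
servo_tool(plan=[{"delta_pos": [0,0.0123,-0.0084],"rot": [0,0,0],"gripper": 0.0},{"delta_pos": [0,0.0131,-0.0072],"rot": [0,0,0],"gripper": 0.0},{"delta_pos": [0,0.0137,-0.0058],"rot": [0,0,0],"gripper": 0.0},{"delta_pos": [0,0.0142,-0.0044],"rot": [0,0,0],"gripper": 0.0},{"delta_pos": [0,0.0146,-0.003],"rot": [0,0,0],"gripper": 0.0},{"delta_pos": [0,0.0148,-0.0015],"rot": [0,0,0],"gripper": 0.0},{"delta_pos": [0,0,0],"rot": [0,0,0],"gripper": 0.0}])

```text
clock: 14.57
ee_pos: [606.1, 4.4, 189.4]
tcp_rot: [0.001, 0.675, 0.738, 0.002]
wrist_force: [-0.1, 3.5, 9.8]
finger_gap: 7.4
gripper_force: 64.0
```

```bash
python3 - <<'E'
from st import *
st()
a,d=eyes.capture('scene')
save('s5',cv2.resize(a[60:330,180:500],(640,540)))
E
```

```text
t14.57 pos [606.1   4.4 189.4] yaw 95.11 z [ 0.005  0.001 -1.   ] gap 7.4 gf 64.0 F [-0.1  3.5  9.8]
```

View pics/s5.png

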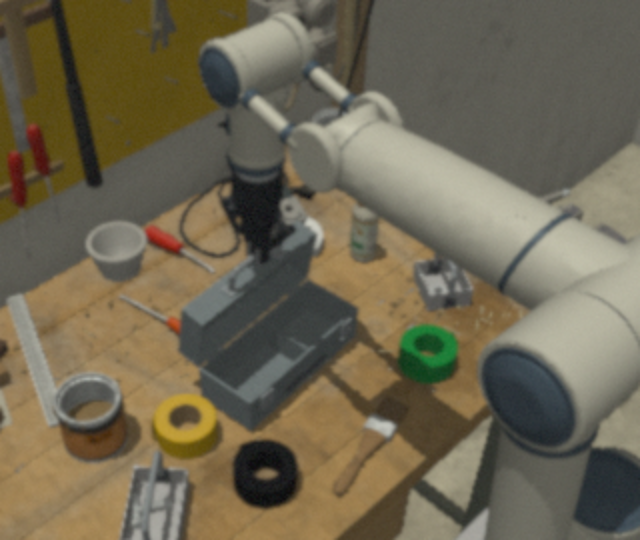

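The lid is at about 1.4 rad with the tape flat beside the box. I'll release the bar and lift away.

Call:
servo_tool(plan=[{"delta_pos": [0,0,0],"rot": [0,0,0],"gripper": 0.032},{"delta_pos": [0,0,0],"rot": [0,0,0],"gripper": 0.032},{"delta_pos": [0,0,0],"rot": [0,0,0],"gripper": 0.032},{"delta_pos": [0,0.005,-0.008],"rot": [0,0,0],"gripper": 0.032},{"delta_pos": [0,0.005,-0.008],"rot": [0,0,0],"gripper": 0.032},{"delta_pos": [0,0,-0.01],"rot": [0,0,0],"gripper": 0.032},{"delta_pos": [0,0,-0.01],"rot": [0,0,0],"gripper": 0.032},{"delta_pos": [0,0,-0.01],"rot": [0,0,0],"gripper": 0.032},{"delta_pos": [0,0,0],"rot": [0,0,0],"gripper": 0.032},{"delta_pos": [0,0,0],"rot": [0,0,0],"gripper": 0.032}])

```text
clock: 15.45
ee_pos: [613.8, 4.4, 234.0]
tcp_rot: [0.001, 0.675, 0.738, 0.001]
wrist_force: [-0.3, 0.2, -0.2]
finger_gap: 31.9
gripper_force: 0.0
```

```bash
cat > lid.py <<'E'
from st import *
p,M=st()
ex=np.array([.9961,.0885]);ey=np.array([-.0885,.9961]);o=np.array([556.9,-.7])
for cam in('top','scene'):
    a,d=eyes.capture(cam);W=pts(cam,d).reshape(-1,3);B=np.c_[(W[:,:2]-o)@ex-54,(W[:,:2]-o)@ey,W[:,2]-75]
    k=(abs(B[:,1])<140)&(B[:,0]>-80)&(B[:,0]<150)&(B[:,2]>20)&(B[:,2]<130)&(np.hypot((W-p)[:,0],(W-p)[:,1])>70)
    Q=B[k];print(cam,len(Q))
    for z in range(20,130,20):
        q=Q[(Q[:,2]>=z)&(Q[:,2]<z+20)]
        if len(q)>5: print(z+10,np.round(np.percentile(q[:,0],[5,50,95])))
E
python3 lid.py
```

```text
t15.45 pos [613.8   4.4 234. ] yaw 95.05 z [ 0.002 -0.    -1.   ] gap 31.9 gf 0.0 F [-0.3  0.2 -0.2]
top 592
30 [21. 51. 55.]
50 [21. 56. 60.]
70 [17. 55. 60.]
90 [30. 57. 71.]
110 [28. 37. 51.]
130 [47. 52. 55.]
scene 1039
30 [14. 49. 55.]
50 [19. 55. 61.]
70 [21. 39. 62.]
90 [30. 52. 71.]
110 [28. 35. 50.]
130 [47. 50. 57.]
```

Call:
servo_tool(plan=[{"delta_pos": [0.0145,-0.0057,0],"rot": [0,0,0],"gripper": 0.05},{"delta_pos": [0.03,-0.01,0],"rot": [0,0,0],"gripper": 0.05},{"delta_pos": [0.032,-0.01,0.004],"rot": [0,0,0],"gripper": 0.05},{"delta_pos": [0.032,-0.01,0.004],"rot": [0,0,0],"gripper": 0.05},{"delta_pos": [0.032,-0.01,0.004],"rot": [0,0,0],"gripper": 0.05},{"delta_pos": [0.032,-0.01,0.004],"rot": [0,0,0],"gripper": 0.05},{"delta_pos": [0.032,-0.01,0.004],"rot": [0,0,0],"gripper": 0.05},{"delta_pos": [0.032,-0.01,0.004],"rot": [0,0,0],"gripper": 0.05},{"delta_pos": [0.032,-0.01,0.004],"rot": [0,0,0],"gripper": 0.05},{"delta_pos": [0.032,-0.01,0.003],"rot": [0,0,0],"gripper": 0.05},{"delta_pos": [0.027,-0.01,0.003],"rot": [0,0,0],"gripper": 0.05},{"delta_pos": [0.015,-0.006,0],"rot": [0,0,0],"gripper": 0.05}])

```text
clock: 16.55
ee_pos: [469.2, 338.8, 197.1]
tcp_rot: [-0.001, 0.674, 0.739, -0.001]
wrist_force: [0.1, -0.4, -0.3]
finger_gap: 50.1
gripper_force: 0.0
```

Call:
servo_tool(plan=[{"delta_pos": [0,0,0],"rot": [0,0,-6.06],"gripper": 0.05},{"delta_pos": [0,0,0],"rot": [0,0,-6.06],"gripper": 0.05},{"delta_pos": [0,0,0],"rot": [0,0,-6.06],"gripper": 0.05},{"delta_pos": [0,0,0],"rot": [0,0,-6.06],"gripper": 0.05},{"delta_pos": [0,0,0],"rot": [0,0,-6.06],"gripper": 0.05},{"delta_pos": [0,0,0],"rot": [0,0,-6.06],"gripper": 0.05},{"delta_pos": [0,0,0],"rot": [0,0,0],"gripper": 0.05},{"delta_pos": [0,0,0],"rot": [0,0,0],"gripper": 0.05}])

```text
clock: 17.22
ee_pos: [471.4, 336.0, 198.3]
tcp_rot: [-0.0, 0.413, 0.911, -0.0]
wrist_force: [-0.2, -0.3, -0.6]
finger_gap: 49.9
gripper_force: 0.0
```

```bash
cat > tray.py <<'E'
from st import *
import sys
cx,cy=float(sys.argv[1]),float(sys.argv[2])
p,M=st()
a,d=eyes.capture('wrist');save(sys.argv[3],a);W=pts('wrist',d).reshape(-1,3);W=W[~np.isnan(W[:,0])]
W=W[np.hypot(W[:,0]-cx,W[:,1]-cy)<95]
H=W[(W[:,2]>78)&(W[:,2]<100)];R=W[(W[:,2]>35)&(W[:,2]<45)]
l=cv2.fitLine(H[:,:2].astype(np.float32),cv2.DIST_HUBER,0,.01,.01).ravel();u=(H[:,:2]-l[2:])@l[:2]
mid=l[2:]+l[:2]*(np.percentile(u,.5)+np.percentile(u,99.5))/2
print('handle',len(H),'ang %.1f'%np.degrees(np.arctan2(l[1],l[0])),mid,np.ptp(u),np.percentile(H[:,2],90));print('rim',len(R),cv2.minAreaRect(R[:,:2].astype(np.float32)))
D=np.append(mid-p[:2],0)
print('move tool',np.round(M.T@D,1))
E
python3 tray.py 472 335.7 t1
```

```text
t17.22 pos [471.4 336.  198.3] yaw 131.27 z [-0.001 -0.    -1.   ] gap 49.9 gf 0.0 F [-0.2 -0.3 -0.6]
handle 1963 ang -48.5 [473.59484451 338.70920711] 132.88583673244665 90.30129149981516
rim 1666 ((473.7985534667969, 338.7845458984375), (80.05882263183594, 132.21929931640625), 41.610103607177734)
move tool [ 0.5  3.4 -0. ]
```

Call:
servo_tool(plan=[{"delta_pos": [0,0.003,0.01],"rot": [0,0,0],"gripper": 0.04},{"delta_pos": [0,0,0.018],"rot": [0,0,0],"gripper": 0.04},{"delta_pos": [0,0,0.02],"rot": [0,0,0],"gripper": 0.04},{"delta_pos": [0,0,0.02],"rot": [0,0,0],"gripper": 0.04},{"delta_pos": [0,0,0.02],"rot": [0,0,0],"gripper": 0.04},{"delta_pos": [0,0,0.02],"rot": [0,0,0],"gripper": 0.04},{"delta_pos": [0,0,0.018],"rot": [0,0,0],"gripper": 0.04},{"delta_pos": [0,0,0.014],"rot": [0,0,0],"gripper": 0.04},{"delta_pos": [0,0,0.008],"rot": [0,0,0],"gripper": 0.04},{"delta_pos": [0,0,0.004],"rot": [0,0,0],"gripper": 0.04},{"delta_pos": [0,0,0],"rot": [0,0,0],"gripper": 0.04}])

```text
clock: 18.18
ee_pos: [474.1, 337.6, 45.9]
tcp_rot: [-0.0, 0.412, 0.911, -0.001]
wrist_force: [0.1, -0.7, -0.1]
finger_gap: 39.9
gripper_force: 0.0
```

Call:
servo_tool(plan=[{"delta_pos": [0,0,0],"rot": [0,0,0],"gripper": 0.0},{"delta_pos": [0,0,0],"rot": [0,0,0],"gripper": 0.0},{"delta_pos": [0,0,0],"rot": [0,0,0],"gripper": 0.0},{"delta_pos": [0,0,0],"rot": [0,0,0],"gripper": 0.0},{"delta_pos": [0,0,0],"rot": [0,0,0],"gripper": 0.0}])

```text
clock: 18.6
ee_pos: [474.8, 337.9, 48.2]
tcp_rot: [0.0, 0.411, 0.911, 0.001]
wrist_force: [-3.5, -2.5, 6.0]
finger_gap: 8.0
gripper_force: 58.7
```

```bash
python3 st.py
```

```text
t18.60 pos [474.8 337.9  48.2] yaw 131.42 z [ 0.001  0.001 -1.   ] gap 8.0 gf 58.7 F [-3.5 -2.5  6. ]
```

Call:
servo_tool(plan=[{"delta_pos": [0,0,-0.005],"rot": [0,0,0],"gripper": 0.0},{"delta_pos": [0,0,-0.012],"rot": [0,0,0],"gripper": 0.0},{"delta_pos": [0,0,-0.016],"rot": [0,0,0],"gripper": 0.0},{"delta_pos": [0,0,-0.016],"rot": [0,0,3.0],"gripper": 0.0},{"delta_pos": [0,0,-0.016],"rot": [0,0,6.0],"gripper": 0.0},{"delta_pos": [0,0,-0.016],"rot": [0,0,6.0],"gripper": 0.0},{"delta_pos": [0,0,-0.016],"rot": [0,0,6.0],"gripper": 0.0},{"delta_pos": [0,0,-0.016],"rot": [0,0,6.0],"gripper": 0.0},{"delta_pos": [0,0,-0.012],"rot": [0,0,6.0],"gripper": 0.0},{"delta_pos": [0,0,-0.005],"rot": [0,0,3.3],"gripper": 0.0},{"delta_pos": [0,0,0],"rot": [0,0,0],"gripper": 0.0}])

```text
clock: 19.52
ee_pos: [475.0, 338.2, 179.1]
tcp_rot: [0.0, 0.676, 0.737, 0.002]
wrist_force: [-0.6, 0.1, -2.7]
finger_gap: 7.7
gripper_force: 58.6
```

Call:
servo_tool(plan=[{"delta_pos": [-0.008,0.0015,0],"rot": [0,0,0],"gripper": 0.0},{"delta_pos": [-0.018,0.003,0],"rot": [0,0,0],"gripper": 0.0},{"delta_pos": [-0.028,0.005,0],"rot": [0,0,0],"gripper": 0.0},{"delta_pos": [-0.032,0.006,0],"rot": [0,0,0],"gripper": 0.0},{"delta_pos": [-0.032,0.006,0],"rot": [0,0,0],"gripper": 0.0},{"delta_pos": [-0.032,0.006,0],"rot": [0,0,0],"gripper": 0.0},{"delta_pos": [-0.032,0.006,0],"rot": [0,0,0],"gripper": 0.0},{"delta_pos": [-0.032,0.006,0],"rot": [0,0,0],"gripper": 0.0},{"delta_pos": [-0.028,0.005,0],"rot": [0,0,0],"gripper": 0.0},{"delta_pos": [-0.024,0.004,0],"rot": [0,0,0],"gripper": 0.0},{"delta_pos": [-0.014,0.0025,0],"rot": [0,0,0],"gripper": 0.0},{"delta_pos": [-0.008,0.001,0],"rot": [0,0,0],"gripper": 0.0}])

```text
clock: 20.52
ee_pos: [551.7, 52.8, 175.5]
tcp_rot: [-0.0, 0.675, 0.738, -0.001]
wrist_force: [-0.4, 0.4, -3.0]
finger_gap: 7.9
gripper_force: 58.5
```

Call:
servo_tool(plan=[{"delta_pos": [0,0,0],"rot": [0,0,0],"gripper": 0.0},{"delta_pos": [0,0,0],"rot": [0,0,0],"gripper": 0.0},{"delta_pos": [0,0,0],"rot": [0,0,0],"gripper": 0.0}])

```text
clock: 20.77
ee_pos: [551.5, 56.5, 176.4]
tcp_rot: [-0.0, 0.674, 0.738, -0.0]
wrist_force: [-0.7, -0.4, -4.4]
finger_gap: 7.6
gripper_force: 58.5
```

```bash
cat > place.py <<'E'
from st import *
import sys
off,hl=float(sys.argv[1]),float(sys.argv[2])   # bay offset along y, tray half length
p,M=st()
ex=np.array([.9961,.0885]);ey=np.array([-.0885,.9961]);o=np.array([556.9,-.7])
bay=o+off*ey;print('tool->bay: ex %.1f ey %.1f'%((bay-p[:2])@ex,(bay-p[:2])@ey))
top=p[2]+39-85+40   # expected pan rim height
for cam in('wrist','top','scene'):
    a,d=eyes.capture(cam);W=pts(cam,d).reshape(-1,3)
    if cam==sys.argv[3]: save('pl',a)
    B=np.c_[(W[:,:2]-bay)@ex,(W[:,:2]-bay)@ey,W[:,2]]
    R=B[(abs(B[:,2]-top)<8)&(abs(B[:,0])<56)&(abs(B[:,1])<hl+25)]
    if len(R)>20: print(cam,len(R),'rim z',np.median(R[:,2]),'want',top,[np.round(v,1) for v in cv2.minAreaRect(R[:,:2].astype(np.float32))])
    H=B[(abs(B[:,2]-top-46)<12)&(abs(B[:,0])<25)&(abs(B[:,1])<hl)&(abs(B[:,1])>22)]
    if len(H)>10: print('  handle x med %.1f'%np.median(H[:,0]),'at +y,-y:',[np.round(np.median(H[k],0),1).tolist() for k in (H[:,1]>0,H[:,1]<0) if k.any()])
E
python3 place.py 56.5 65 x
```

```text
t20.77 pos [551.5  56.5 176.4] yaw 95.20 z [-0.001  0.001 -1.   ] gap 7.6 gf 58.5 F [-0.7 -0.4 -4.4]
tool->bay: ex 0.3 ey -0.9
wrist 4422 rim z 167.99243804091606 want 170.44796730000263 [array([-1.4, 11.9]), array([ 80.3, 114.3]), np.float64(0.2)]
  handle x med -0.6 at +y,-y: [[-0.7, 45.7, 217.4], [-0.2, -32.8, 217.6]]
top 93 rim z 167.68818725941586 want 170.44796730000263 [array([-4.1, 24.4]), array([83.5, 85.5]), np.float64(1.8)]
  handle x med -5.1 at +y,-y: [[-5.1, 45.0, 217.9]]
scene 164 rim z 166.73585558314812 want 170.44796730000263 [array([-3.7, -0.6]), array([135.5,  83.6]), np.float64(89.9)]
  handle x med -3.8 at +y,-y: [[-3.8, 45.9, 215.1], [-2.4, -37.5, 218.9]]
```

Call:
servo_tool(plan=[{"delta_pos": [-0.001,0.0015,0.006],"rot": [0,0,0],"gripper": 0.0},{"delta_pos": [0,0,0.012],"rot": [0,0,0],"gripper": 0.0},{"delta_pos": [0,0,0.014],"rot": [0,0,0],"gripper": 0.0},{"delta_pos": [0,0,0.014],"rot": [0,0,0],"gripper": 0.0},{"delta_pos": [0,0,0.014],"rot": [0,0,0],"gripper": 0.0},{"delta_pos": [0,0,0.012],"rot": [0,0,0],"gripper": 0.0},{"delta_pos": [0,0,0.01],"rot": [0,0,0],"gripper": 0.0},{"delta_pos": [0,0,0.008],"rot": [0,0,0],"gripper": 0.0},{"delta_pos": [0,0,0.006],"rot": [0,0,0],"gripper": 0.0},{"delta_pos": [0,0,0.006],"rot": [0,0,0],"gripper": 0.0},{"delta_pos": [0,0,0.004],"rot": [0,0,0],"gripper": 0.0},{"delta_pos": [0,0,0],"rot": [0,0,0],"gripper": 0.0}])

```text
clock: 21.92
ee_pos: [553.2, 54.7, 70.0]
tcp_rot: [-0.0, 0.675, 0.738, -0.0]
wrist_force: [-0.1, -0.6, -3.1]
finger_gap: 7.4
gripper_force: 58.5
```

```bash
python3 st.py
```

```text
t21.92 pos [553.2  54.7  70. ] yaw 95.12 z [-0.001 -0.    -1.   ] gap 7.4 gf 58.5 F [-0.1 -0.6 -3.1]
```

Call:
servo_tool(plan=[{"delta_pos": [0,0,0.004],"rot": [0,0,0],"gripper": 0.0},{"delta_pos": [0,0,0.003],"rot": [0,0,0],"gripper": 0.0},{"delta_pos": [0,0,0.002],"rot": [0,0,0],"gripper": 0.0},{"delta_pos": [0,0,0.001],"rot": [0,0,0],"gripper": 0.0},{"delta_pos": [0,0,0.001],"rot": [0,0,0],"gripper": 0.0},{"delta_pos": [0,0,0.001],"rot": [0,0,0],"gripper": 0.0},{"delta_pos": [0,0,0],"rot": [0,0,0],"gripper": 0.0}])

```text
clock: 22.5
ee_pos: [553.5, 54.7, 58.7]
tcp_rot: [-0.0, 0.675, 0.738, 0.0]
wrist_force: [-0.1, -0.5, -3.0]
finger_gap: 7.9
gripper_force: 58.6
```

```bash
python3 st.py
```

```text
t22.50 pos [553.5  54.7  58.7] yaw 95.12 z [ 0.  0. -1.] gap 7.9 gf 58.6 F [-0.1 -0.5 -3. ]
```

Call:
servo_tool(plan=[{"delta_pos": [0,0,0.001],"rot": [0,0,0],"gripper": 0.0},{"delta_pos": [0,0,0.001],"rot": [0,0,0],"gripper": 0.0},{"delta_pos": [0,0,0],"rot": [0,0,0],"gripper": 0.0}])

```text
clock: 22.75
ee_pos: [553.6, 54.8, 58.6]
tcp_rot: [0.0, 0.675, 0.738, 0.0]
wrist_force: [-4.9, 0.5, 5.1]
finger_gap: 8.0
gripper_force: 59.4
```

```bash
python3 place.py 56.5 65 x
```

```text
t22.75 pos [553.6  54.8  58.6] yaw 95.12 z [ 0.001  0.    -1.   ] gap 8.0 gf 59.4 F [-4.9  0.5  5.1]
tool->bay: ex -1.7 ey 0.9
wrist 8821 rim z 50.52308051866556 want 52.55644703937803 [array([ 0.6, -1.1]), array([ 99.3, 151.9]), np.float64(0.1)]
  handle x med 1.2 at +y,-y: [[1.2, 45.7, 99.1], [1.6, -33.6, 99.8]]
top 180 rim z 52.16223567057996 want 52.55644703937803 [array([-2. , 27.6]), array([107.2, 104.8]), np.float64(0.4)]
  handle x med -2.0 at +y,-y: [[-2.0, 44.2, 98.2]]
scene 308 rim z 52.325512122387394 want 52.55644703937803 [array([-2.1, -2.7]), array([168. , 108.5]), np.float64(89.8)]
  handle x med -1.8 at +y,-y: [[-2.0, 43.1, 96.7], [-0.5, -38.1, 98.4]]
```

Call:
servo_tool(plan=[{"delta_pos": [0,0,0],"rot": [0,0,0],"gripper": 0.03},{"delta_pos": [0,0,0],"rot": [0,0,0],"gripper": 0.03},{"delta_pos": [0,0,0],"rot": [0,0,0],"gripper": 0.03},{"delta_pos": [0,0,-0.006],"rot": [0,0,0],"gripper": 0.03},{"delta_pos": [0,0,-0.012],"rot": [0,0,0],"gripper": 0.03},{"delta_pos": [0,0,-0.02],"rot": [0,0,0],"gripper": 0.03},{"delta_pos": [0,0,-0.025],"rot": [0,0,0],"gripper": 0.03},{"delta_pos": [0,0,-0.025],"rot": [0,0,0],"gripper": 0.03},{"delta_pos": [0,0,-0.025],"rot": [0,0,0],"gripper": 0.03},{"delta_pos": [0,0,-0.02],"rot": [0,0,0],"gripper": 0.03},{"delta_pos": [0,0,-0.009],"rot": [0,0,0],"gripper": 0.03}])

```text
clock: 23.82
ee_pos: [554.6, 54.7, 204.0]
tcp_rot: [0.002, 0.675, 0.738, 0.002]
wrist_force: [0.6, 0.4, 0.3]
finger_gap: 30.1
gripper_force: 0.0
```

Call:
servo_tool(plan=[{"delta_pos": [-0.0152,-0.0047,0],"rot": [0,0,0],"gripper": 0.04},{"delta_pos": [-0.033,-0.009,0],"rot": [0,0,0],"gripper": 0.04},{"delta_pos": [-0.036,-0.01,0],"rot": [0,0,0],"gripper": 0.04},{"delta_pos": [-0.036,-0.01,0],"rot": [0,0,0],"gripper": 0.04},{"delta_pos": [-0.036,-0.01,0],"rot": [0,0,0],"gripper": 0.04},{"delta_pos": [-0.036,-0.01,0],"rot": [0,0,0],"gripper": 0.04},{"delta_pos": [-0.036,-0.01,0],"rot": [0,0,0],"gripper": 0.04},{"delta_pos": [-0.036,-0.01,0],"rot": [0,0,0],"gripper": 0.04},{"delta_pos": [-0.036,-0.01,0],"rot": [0,0,0],"gripper": 0.04},{"delta_pos": [-0.036,-0.01,0],"rot": [0,0,0],"gripper": 0.04},{"delta_pos": [-0.03,-0.007,0],"rot": [0,0,0],"gripper": 0.04},{"delta_pos": [-0.015,-0.004,0],"rot": [0,0,0],"gripper": 0.04}])

```text
clock: 24.82
ee_pos: [481.8, -337.7, 198.2]
tcp_rot: [-0.0, 0.676, 0.737, -0.001]
wrist_force: [0.4, -0.1, 0.7]
finger_gap: 39.9
gripper_force: 0.0
```

Call:
servo_tool(plan=[{"delta_pos": [0,0,0],"rot": [0,0,-6.55],"gripper": 0.04},{"delta_pos": [0,0,0],"rot": [0,0,-6.55],"gripper": 0.04},{"delta_pos": [0,0,0],"rot": [0,0,-6.55],"gripper": 0.04},{"delta_pos": [0,0,0],"rot": [0,0,-6.55],"gripper": 0.04},{"delta_pos": [0,0,0],"rot": [0,0,-6.55],"gripper": 0.04},{"delta_pos": [0,0,0],"rot": [0,0,-6.55],"gripper": 0.04},{"delta_pos": [0,0,0],"rot": [0,0,-6.55],"gripper": 0.04},{"delta_pos": [0,0,0],"rot": [0,0,-6.55],"gripper": 0.04},{"delta_pos": [0,0,0],"rot": [0,0,0],"gripper": 0.04},{"delta_pos": [0,0,0],"rot": [0,0,0],"gripper": 0.04}])

```text
clock: 25.65
ee_pos: [483.4, -333.9, 198.8]
tcp_rot: [-0.0, 0.281, 0.96, 0.0]
wrist_force: [0.6, 0.2, 0.1]
finger_gap: 40.1
gripper_force: 0.0
```

```bash
python3 tray.py 484 -335 t2
```

```text
t25.65 pos [ 483.4 -333.9  198.8] yaw 147.35 z [-0.  0. -1.] gap 40.1 gf 0.0 F [0.6 0.2 0.1]
handle 1301 ang -33.1 [ 487.08975278 -335.99964037] 91.93292974275599 90.12284208636974
rim 1304 ((486.08526611328125, -335.5699462890625), (80.0456314086914, 92.19371795654297), 57.08603286743164)
move tool [-4.3  0.2 -0. ]
```

Move −4 along tool x, then descend and grip.

Call:
servo_tool(plan=[{"delta_pos": [-0.003,0,0.01],"rot": [0,0,0],"gripper": 0.04},{"delta_pos": [0,0,0.018],"rot": [0,0,0],"gripper": 0.04},{"delta_pos": [0,0,0.02],"rot": [0,0,0],"gripper": 0.04},{"delta_pos": [0,0,0.02],"rot": [0,0,0],"gripper": 0.04},{"delta_pos": [0,0,0.02],"rot": [0,0,0],"gripper": 0.04},{"delta_pos": [0,0,0.02],"rot": [0,0,0],"gripper": 0.04},{"delta_pos": [0,0,0.018],"rot": [0,0,0],"gripper": 0.04},{"delta_pos": [0,0,0.014],"rot": [0,0,0],"gripper": 0.04},{"delta_pos": [0,0,0.008],"rot": [0,0,0],"gripper": 0.04},{"delta_pos": [0,0,0.003],"rot": [0,0,0],"gripper": 0.04},{"delta_pos": [0,0,0],"rot": [0,0,0],"gripper": 0.04}])

```text
clock: 26.62
ee_pos: [485.5, -335.8, 47.2]
tcp_rot: [-0.0, 0.28, 0.96, 0.0]
wrist_force: [-0.0, 0.5, 0.6]
finger_gap: 40.4
gripper_force: 0.0
```

Call:
servo_tool(plan=[{"delta_pos": [0,0,0],"rot": [0,0,0],"gripper": 0.0},{"delta_pos": [0,0,0],"rot": [0,0,0],"gripper": 0.0},{"delta_pos": [0,0,0],"rot": [0,0,0],"gripper": 0.0},{"delta_pos": [0,0,0],"rot": [0,0,0],"gripper": 0.0},{"delta_pos": [0,0,0],"rot": [0,0,0],"gripper": 0.0}])

```text
clock: 27.03
ee_pos: [486.3, -336.7, 49.3]
tcp_rot: [0.001, 0.28, 0.96, -0.001]
wrist_force: [-0.6, -1.5, 5.0]
finger_gap: 7.7
gripper_force: 58.6
```

```bash
python3 st.py
```

```text
t27.03 pos [ 486.3 -336.7   49.3] yaw 147.50 z [ 0.002 -0.002 -1.   ] gap 7.7 gf 58.6 F [-0.6 -1.5  5. ]
```

Call:
servo_tool(plan=[{"delta_pos": [0,0,-0.005],"rot": [0,0,0],"gripper": 0.0},{"delta_pos": [0,0,-0.012],"rot": [0,0,0],"gripper": 0.0},{"delta_pos": [0,0,-0.016],"rot": [0,0,2.4],"gripper": 0.0},{"delta_pos": [0,0,-0.016],"rot": [0,0,6.5],"gripper": 0.0},{"delta_pos": [0,0,-0.016],"rot": [0,0,6.5],"gripper": 0.0},{"delta_pos": [0,0,-0.016],"rot": [0,0,6.5],"gripper": 0.0},{"delta_pos": [0,0,-0.016],"rot": [0,0,6.5],"gripper": 0.0},{"delta_pos": [0,0,-0.016],"rot": [0,0,6.5],"gripper": 0.0},{"delta_pos": [0,0,-0.012],"rot": [0,0,6.5],"gripper": 0.0},{"delta_pos": [0,0,-0.005],"rot": [0,0,6.5],"gripper": 0.0},{"delta_pos": [0,0,0],"rot": [0,0,4.5],"gripper": 0.0},{"delta_pos": [0,0,0],"rot": [0,0,0],"gripper": 0.0}])

```text
clock: 28.03
ee_pos: [485.8, -335.7, 178.6]
tcp_rot: [0.0, 0.676, 0.737, 0.0]
wrist_force: [-0.1, -0.6, -3.5]
finger_gap: 7.6
gripper_force: 58.5
```

Call:
servo_tool(plan=[{"delta_pos": [0.008,0.003,0],"rot": [0,0,0],"gripper": 0.0},{"delta_pos": [0.018,0.007,0],"rot": [0,0,0],"gripper": 0.0},{"delta_pos": [0.024,0.01,0],"rot": [0,0,0],"gripper": 0.0},{"delta_pos": [0.027,0.011,0],"rot": [0,0,0],"gripper": 0.0},{"delta_pos": [0.028,0.011,0],"rot": [0,0,0],"gripper": 0.0},{"delta_pos": [0.028,0.011,0],"rot": [0,0,0],"gripper": 0.0},{"delta_pos": [0.028,0.011,0],"rot": [0,0,0],"gripper": 0.0},{"delta_pos": [0.027,0.011,0],"rot": [0,0,0],"gripper": 0.0},{"delta_pos": [0.024,0.01,0],"rot": [0,0,0],"gripper": 0.0},{"delta_pos": [0.02,0.008,0],"rot": [0,0,0],"gripper": 0.0},{"delta_pos": [0.013,0.005,0],"rot": [0,0,0],"gripper": 0.0},{"delta_pos": [0.006,0.002,0],"rot": [0,0,0],"gripper": 0.0}])

```text
clock: 29.03
ee_pos: [563.0, -74.6, 177.3]
tcp_rot: [-0.001, 0.673, 0.739, -0.0]
wrist_force: [-0.3, 0.5, -2.7]
finger_gap: 7.6
gripper_force: 58.5
```

Call:
servo_tool(plan=[{"delta_pos": [0,0,0],"rot": [0,0,0],"gripper": 0.0},{"delta_pos": [0,0,0],"rot": [0,0,0],"gripper": 0.0},{"delta_pos": [0,0,0],"rot": [0,0,0],"gripper": 0.0}])

```text
clock: 29.28
ee_pos: [562.6, -78.1, 177.7]
tcp_rot: [0.0, 0.675, 0.738, -0.0]
wrist_force: [-0.2, -0.1, -2.8]
finger_gap: 7.5
gripper_force: 58.5
```

```bash
python3 place.py -76.5 45 x
```

```text
t29.28 pos [562.6 -78.1 177.7] yaw 95.07 z [-0.    -0.001 -1.   ] gap 7.5 gf 58.5 F [-0.2 -0.1 -2.8]
tool->bay: ex 1.2 ey 1.1
wrist 3487 rim z 167.75321205822192 want 171.6881940122276 [array([-1.8,  0.2]), array([91.9, 80.3]), np.float64(89.9)]
  handle x med -1.2 at +y,-y: [[-1.2, 34.2, 215.4], [-1.6, -29.5, 217.4]]
top 62 rim z 168.0644044108852 want 171.6881940122276 [array([-4. , 30.5]), array([84.6, 27.9]), np.float64(3.1)]
  handle x med -4.3 at +y,-y: [[-4.3, 33.3, 213.6]]
scene 104 rim z 166.28088937507437 want 171.6881940122276 [array([-4.8, -3.9]), array([94.4, 80.9]), np.float64(87.9)]
  handle x med -4.0 at +y,-y: [[-4.0, 31.7, 213.7]]
```

Call:
servo_tool(plan=[{"delta_pos": [0,0.002,0.006],"rot": [0,0,0],"gripper": 0.0},{"delta_pos": [0,0,0.012],"rot": [0,0,0],"gripper": 0.0},{"delta_pos": [0,0,0.014],"rot": [0,0,0],"gripper": 0.0},{"delta_pos": [0,0,0.014],"rot": [0,0,0],"gripper": 0.0},{"delta_pos": [0,0,0.014],"rot": [0,0,0],"gripper": 0.0},{"delta_pos": [0,0,0.012],"rot": [0,0,0],"gripper": 0.0},{"delta_pos": [0,0,0.01],"rot": [0,0,0],"gripper": 0.0},{"delta_pos": [0,0,0.008],"rot": [0,0,0],"gripper": 0.0},{"delta_pos": [0,0,0.006],"rot": [0,0,0],"gripper": 0.0},{"delta_pos": [0,0,0.006],"rot": [0,0,0],"gripper": 0.0},{"delta_pos": [0,0,0.004],"rot": [0,0,0],"gripper": 0.0},{"delta_pos": [0,0,0],"rot": [0,0,0],"gripper": 0.0}])

```text
clock: 30.43
ee_pos: [564.6, -76.8, 71.0]
tcp_rot: [-0.0, 0.675, 0.738, -0.0]
wrist_force: [0.0, -0.6, -2.7]
finger_gap: 8.0
gripper_force: 58.5
```

Call:
servo_tool(plan=[{"delta_pos": [0,0,0.003],"rot": [0,0,0],"gripper": 0.0},{"delta_pos": [0,0,0.002],"rot": [0,0,0],"gripper": 0.0},{"delta_pos": [0,0,0.001],"rot": [0,0,0],"gripper": 0.0},{"delta_pos": [0,0,0.001],"rot": [0,0,0],"gripper": 0.0},{"delta_pos": [0,0,0.001],"rot": [0,0,0],"gripper": 0.0},{"delta_pos": [0,0,0.001],"rot": [0,0,0],"gripper": 0.0},{"delta_pos": [0,0,0],"rot": [0,0,0],"gripper": 0.0}])

```text
clock: 31.02
ee_pos: [564.8, -76.8, 62.6]
tcp_rot: [-0.0, 0.675, 0.738, -0.0]
wrist_force: [-0.2, -0.1, -3.6]
finger_gap: 7.5
gripper_force: 58.5
```

```bash
python3 st.py
```

```text
t31.02 pos [564.8 -76.8  62.6] yaw 95.12 z [-0.  0. -1.] gap 7.5 gf 58.5 F [-0.2 -0.1 -3.6]
```

Call:
servo_tool(plan=[{"delta_pos": [0,0,0.001],"rot": [0,0,0],"gripper": 0.0},{"delta_pos": [0,0,0.001],"rot": [0,0,0],"gripper": 0.0},{"delta_pos": [0,0,0.001],"rot": [0,0,0],"gripper": 0.0},{"delta_pos": [0,0,0.001],"rot": [0,0,0],"gripper": 0.0},{"delta_pos": [0,0,0],"rot": [0,0,0],"gripper": 0.0}])

```text
clock: 31.43
ee_pos: [565.0, -76.7, 59.6]
tcp_rot: [0.0, 0.675, 0.738, 0.0]
wrist_force: [-1.8, 1.5, 2.5]
finger_gap: 7.8
gripper_force: 59.1
```

```bash
python3 place.py -76.5 45 x
```

```text
t31.43 pos [565.  -76.7  59.6] yaw 95.12 z [ 0.  0. -1.] gap 7.8 gf 59.1 F [-1.8  1.5  2.5]
tool->bay: ex -1.3 ey -0.1
wrist 11121 rim z 51.09551508292233 want 53.58959904706242 [array([ 0.5, 12.7]), array([ 99.2, 114.7]), np.float64(0.1)]
  handle x med 0.8 at +y,-y: [[1.2, 35.0, 97.5], [0.8, -28.5, 99.3]]
top 191 rim z 52.668211756755376 want 53.58959904706242 [array([-2. , 32.1]), array([ 74.9, 108.7]), np.float64(88.7)]
  handle x med -2.2 at +y,-y: [[-2.2, 32.2, 95.3]]
scene 284 rim z 52.104186197252446 want 53.58959904706242 [array([-1.6,  5.3]), array([108.1, 128.9]), np.float64(0.2)]
  handle x med -1.1 at +y,-y: [[-0.8, 34.7, 96.4], [-1.3, -38.7, 99.1]]
```

Call:
servo_tool(plan=[{"delta_pos": [0,0,0],"rot": [0,0,0],"gripper": 0.03},{"delta_pos": [0,0,0],"rot": [0,0,0],"gripper": 0.03},{"delta_pos": [0,0,0],"rot": [0,0,0],"gripper": 0.03},{"delta_pos": [0,0,-0.006],"rot": [0,0,0],"gripper": 0.03},{"delta_pos": [0,0,-0.012],"rot": [0,0,0],"gripper": 0.03},{"delta_pos": [0,0,-0.02],"rot": [0,0,0],"gripper": 0.03},{"delta_pos": [0,0,-0.03],"rot": [0,0,0],"gripper": 0.03},{"delta_pos": [0,0,-0.03],"rot": [0,0,0],"gripper": 0.03},{"delta_pos": [0,0,-0.03],"rot": [0,0,0],"gripper": 0.03},{"delta_pos": [0,-0.02,-0.03],"rot": [0,0,0],"gripper": 0.03},{"delta_pos": [0,-0.02,-0.01],"rot": [0,0,0],"gripper": 0.03},{"delta_pos": [0,0,0],"rot": [0,0,0],"gripper": 0.03}])

```text
clock: 32.58
ee_pos: [524.7, -81.0, 233.8]
tcp_rot: [0.004, 0.675, 0.738, 0.002]
wrist_force: [0.5, -0.3, -0.6]
finger_gap: 30.3
gripper_force: 0.0
```

```bash
python3 - <<'E'
from st import *
st()
a,d=eyes.capture('wrist');b,_=eyes.capture('scene')
save('fin',np.hstack([cv2.resize(a,(400,300)),cv2.resize(b[150:330,180:420],(400,300))]))
W=pts('wrist',d).reshape(-1,3)
ex=np.array([.9961,.0885]);ey=np.array([-.0885,.9961]);o=np.array([556.9,-.7])
B=np.c_[(W[:,:2]-o)@ex,(W[:,:2]-o)@ey,W[:,2]]
for off,hl in((56.5,65),(-76.5,45)):
    for lo,hi in((46,55),(90,106)):
        k=(abs(B[:,0])<45)&(abs(B[:,1]-off)<hl+5)&(B[:,2]>lo)&(B[:,2]<hi);Q=B[k]
        print(off,lo,k.sum(),np.round(np.percentile(Q,[1,50,99],axis=0),1).tolist())
        print('  tilt',np.linalg.lstsq(np.c_[Q[:,:2],np.ones(len(Q))],Q[:,2],rcond=None)[0][:2])
E
python3 lid.py | head -8
```

```text
t32.58 pos [524.7 -81.  233.8] yaw 95.09 z [ 0.009 -0.002 -1.   ] gap 30.3 gf 0.0 F [ 0.5 -0.3 -0.6]
56.5 46 77 [[-39.9, -9.2, 46.0], [-37.4, 41.1, 46.4], [38.3, 95.8, 54.1]]
  tilt [ 0.00459667 -0.01864767]
56.5 90 1741 [[-5.3, -1.4, 90.3], [-0.9, 45.0, 94.0], [4.4, 83.6, 96.3]]
  tilt [0.08162624 0.00560299]
-76.5 46 69 [[-38.3, -118.8, 46.0], [-3.5, -71.5, 47.1], [38.1, -28.5, 54.2]]
  tilt [ 0.02916417 -0.00035611]
-76.5 90 997 [[-4.1, -113.2, 90.2], [0.3, -72.8, 93.7], [5.5, -38.1, 95.9]]
  tilt [ 0.07279585 -0.00037648]
t32.68 pos [525.4 -80.6 228.7] yaw 95.09 z [ 0.004 -0.001 -1.   ] gap 30.2 gf 0.0 F [ 0.5 -0.6 -1.4]
top 1693
30 [-59.  49.  55.]
50 [50. 56. 61.]
70 [19. 57. 59.]
90 [34. 56. 70.]
110 [28. 36. 48.]
130 [45. 49. 55.]
```

View pics/fin.png

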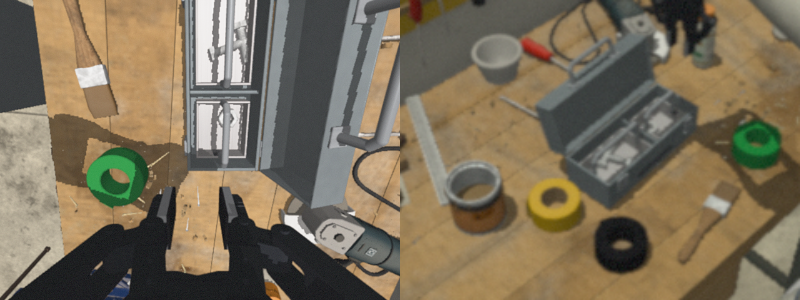

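Both trays lie flat and centred in their bays, the lid is open on its stop, the tape is flat on the bench and the gripper is clear. Handing in.

```bash
python3 -c "
from bench import ctrl
print(ctrl.hand_in())"
```

```text
the job is handed in; nothing more can be done
None
```

The job is done and handed in at about 33 s of the 72 s: tape flat on the bench, lid open on its stop, both trays flat in their own bays; I don't have the judge's result. On my first try at the tape the fingers closed on its top (about 6 N), because the real fingertips sit about 37 mm higher than the stated tool frame implies.

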